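Take the lift-off lid off the tool box and lean it on the crate

ROBOT

A 6-joint arm with a two-finger parallel gripper is mounted at the origin on the work surface. World frame = base frame: x ahead of the robot, y to its left, z up, the work surface at z = 0. Lengths are in m, angles in degrees, forces in N, time in s.
With the tool pointing down it reaches from about 0.35 to 0.875 m from the base axis. Payload 4.2 kg.
Tool frame: the origin (TCP) lies on the centre line of the jaws, within the pads' length; the fingertips stand 11 mm ahead of it and the grasp point (between the pads) lies 8 mm behind it; y points along the fingers, z is the direction in which the jaws open and shut, and the axes are right-handed (so a half turn about y gives the same grasp; the last joint's range is limited). The gripper opens to 87 mm and grips with 3 to 60 N. Pads are 19 mm wide; open, the fingers measure 117 mm over their backs; the gripper's body (75 mm by 190 mm) begins 51 mm behind the grasp point.
Start: joints at [84.947, 22.042, 0.453, 0, -68.411, -14.817], TCP at [0.212, 0.588, 0.234] pointing down, gripper open.
Joint ranges: [-179.83, 179.83], [-69.29, 118.12], [-61.27, 80.66], [-181.25, 117.63], [-171.15, -9.14], [-177.46, 177.46]. Speed limits (degrees/s): [159.86, 159.86, 180, 180, 180, 180].

INTERFACE

Orientations are given as a 3x3 rotation matrix whose columns are the frame's x, y, z axes.
In Python, from station import r, optics gives the robot as it stands. The module is installed in compiled form; this text tells all that it offers.
- The arm moves only by the tool step_arm, never from a script. Its argument "moves" is a list that holds one entry, the list of rows, each a list of 7 numbers: the turn, a rotation vector about the tool's x, y, z in rad, then the shift along the tool's x, y, z in cm, then the opening in per cent of the stroke, from 0 (shut) to 100 (fully open). A call has exactly 5 rows; each row is the pose to reach, as a shift and turn from the pose commanded when the call began, along the tool's axes at that moment; what a row does not reach only later rows make up. A row lasts 1/12 s, in which the tool goes at most 41.7 mm and 7.16 degrees, less where a joint would pass 70% of its speed; a pose out of reach is approached as far as the arm can. A call with a gripper value outside its range is refused whole. The fingers move at their own pace and stop on an object; the grip force is fixed at half the most. Time passes only in rows, so rows that repeat a pose let the fingers close, or fill a call up. It gives the time, the measured TCP pose, the force and the opening at its end, in the units of the state.
- r.sense(): the state, without advancing time (a new reading comes with each control period).
- optics.capture(name): name is "side" or "top" or "wrist"; returns a dict with "image" (420x560x3 uint8, red, green, blue), "fov_y" (degrees; the focal length in pixels is half the picture's height over the tangent of half this angle, whatever the lens; pixels are square), "cx", "cy" (the principal point, pixels), "cam_to_world" (4x4, takes a point from camera to world coordinates). Camera axes: x right, y down, z forward; pixel columns grow to the right and rows downward; lengths in m; the calibration is good to about 2 mm. A picture is of the moment at which its call begins. There is no depth.
- r.finish_job(): hands the job in, once; it reports no verdict.
The state is a dict: "time_s": time; "joints": joint angles; "joint_velocities": joint speeds; "effort": joint torques, N m; "tcp_pos": TCP position; "ee_rot": TCP orientation; "wrist_force": force on the tool from outside, world axes, zero at the start; "moment": the same for the moment, N m; "gripper_width": opening from 0.0 (shut) to 1.0 (fully open).
Only numpy, scipy, OpenCV 4.12 (cv2) and the standard library are available. Lean on these libraries where they do the work, as an engineer would, in place of code of your own. Each camera call takes 0.05 s, during which the arm holds its last target.

TASK

The stall's green tool box is to be worked from all sides today, so take its lid off: raise the lid on its hinges until it stands upright, lift it straight up off its two hinge pins, and lean it against the front of the wooden crate, standing on the counter on its hinge hooks, about centred and square to the crate, with its outer face on it. Handle the lid gently, never letting it slam, fall or drop, let go of it at the end, and leave the spanner, the green stopper, the red pedal block and the saddle clamp where they lie.

Things in the scene. Friction and masses are not known exactly. Their poses are not given: they have to be found in the camera images.
- chest: Green sheet-steel tool box under its lid, bolted to the counter: 150 (x) x 220 (y) x 100 mm high, walls 3 mm. Origin: centre of its underside; z up; its front, where the lid's finger tab juts out, faces its own -x; the hinges are at its rear, +x.
- chest_pins (a point): Middle of the box's hinge axis: x +91, z +96 mm from the box's origin, axes as the box. Two steel pins, 8 mm thick, 37 mm long, lie along y here, at y = +75 and -75 mm, each between two ears. The lid's hooks sit over them. Horns on the ears rise 20 mm above the pins just behind them: a lid swung 14 degrees past upright leans back on them and stays by itself.
- lid_hinge (a point): Middle of the lid's hinge axis (y); at chest_pins within 3 mm while on the pins. Lid axes: shut, as the box's; upright, the lid's -x points up and its +z (outer face) to the box's rear. Two U hooks, 26 mm wide, at y = +75 and -75 mm wrap the pins with 1 mm play; they reach x -11 to +12, z -10 to +10 mm and open to +x, so they come off only along the lid's -x: straight up when upright.
- lid_panel (a point): Centre of the lid's flat panel, x -92, z +6 mm from lid_hinge, axes as the lid: loose green steel lid, about 0.5 kg, panel 156 (x) x 236 (y) x 4 mm, outer face +z. Shut, it lies on the box's rim. Underneath: 14 mm deep side skirts, and a strip at x -157 to -160 mm from lid_hinge (140 mm wide, down to z -8) that fits just inside the box's front wall so the shut lid cannot slide forward.
- lid_tab (a point): Centre of the bare steel finger tab on the lid's front edge, x -184.5, z +6 mm from lid_hinge, axes as the lid: 120 mm wide (y), 34 mm long (x, from -167.5 to -201.5), 8 mm thick. Shut, it lies level 102 mm above the counter and juts 35 mm out from the box with free air under it; upright, it is the top edge, both faces free from its edge to 7 mm below its root.
- crate: Slatted wooden crate, heavy and fixed: 140 mm deep, 220 mm wide (y), 150 mm high. Origin: middle of the foot of its front face, on the counter; the front face is the plane x = 0 and looks to its own -x; z up.
- crate_edge (a point): Middle of the top edge of the crate's front face, 150 mm above the counter; axes as the crate.
- grinder: Hand-cranked grinding wheel, bolted to the counter out to the left; foot 150 x 110 mm, 240 mm high, stone and crank reach 65 mm to its -y and 145 mm to its +y. Origin: centre of its foot. Not needed.
- spanner_mid (a point): Flat steel cone spanner, 170 x 30 x 5 mm, lying in front of the tool box below the finger tab; its centre, length along its x.
- stopper_mid (a point): Green glass bottle stopper, 42 mm wide, 46 mm high, standing on its head at the far end of the tool box; its centre.
- pedal_mid (a point): Red rubber pedal block, 92 x 30 x 22 mm, lying to the far side in front of the tool box; its centre, length along its x.
- clamp_mid (a point): Chromed saddle clamp, 40 x 56 x 34 mm, lying at the far end of the crate; its centre.

How it is judged:
By the outcome, as a careful person would: the job done as asked, in the order asked, and still so for the second after the job is handed in, with the robot touching nothing.
It also fails if it takes over 54 s, if anything falls off the work surface, if the arm or the gripper's body presses on something with over 40 N, if the wrist force passes 120 N, or if a joint passes its speed limit or range.

## Working session

There is one attempt and no reset: what is moved stays moved. The work goes in short steps, Python scripts to look and compute and a tool call to move; the robot and the scene stay as the last step left them, time stands still between calls to the robot, and variables do not carry over. Pictures are saved under pics/ and viewed, and the job is handed in when it is done.

Besides the shell and the picture viewer there is one more tool, called after ">>>" by a JSON object that holds its "fn" and its "kwargs", one argument or row to a line. step_arm: Moves the arm, as the interface text tells. Its arguments: {"type":"object","properties":{"moves":{"type":"array"}},"required":["moves"]}

```bash
mkdir -p pics; ls
python3 - <<'E'
from station import r, optics
import cv2, numpy as np
np.set_printoptions(precision=4,suppress=True)
s=r.sense()
for k,v in s.items(): print(k,np.array(v).tolist())
for n in ["side","top","wrist"]:
    c=optics.capture(n); cv2.imwrite(f"pics/{n}0.png",c["image"][:,:,::-1]); print(n,c["fov_y"],c["cx"],c["cy"]);print(c["cam_to_world"])
E
```

```text
pics
time_s 0.0
joints [84.94840837705289, 22.08942601169249, 0.37875964394385575, -0.030085455877167346, -68.41008636372864, -14.815767984939104]
joint_velocities [-0.03303692355878365, -0.10179842996146957, 0.025401735329339613, 0.06437923001173114, -0.13543873549947977, 0.05209853200712806]
effort [-0.0010779161311802454, -39.0663206577301, 18.740583658218384, 4.219818413257599, 0.010911111894529313, -0.00019607798094511963]
tcp_pos [0.2121893042422211, 0.5872550068109154, 0.23246383286921427]
ee_rot [[-0.9404160506099061, -0.0006719238090143299, -0.340025293579259], [0.3400259508106335, -0.002056306116165496, -0.9404138048649016], [-6.730966502352055e-05, -0.9999976600590379, 0.002162254808641759]]
wrist_force [0.8072439589004641, 0.31374381609587354, 0.04880047274064513]
moment [-0.028734951283101214, -0.03516342665492528, -0.0313686392852594]
gripper_width 1.000948570313638
side 49.9402284809315 275.7977540891458 214.3729134064029
[[ 0.8507 -0.3669  0.3765  0.0848]
 [-0.5254 -0.6183  0.5845 -0.5812]
 [ 0.0183 -0.695  -0.7187  0.9944]
 [ 0.      0.      0.      1.    ]]
top 44.54761875655413 269.4505550150635 199.15511087055157
[[ 0.0284 -0.997   0.0714  0.4789]
 [-0.9996 -0.0282  0.004   0.1495]
 [-0.0019 -0.0715 -0.9974  1.3349]
 [ 0.      0.      0.      1.    ]]
wrist 59.43605832109561 271.99340812507046 212.5704611397947
[[-0.3401 -0.9053 -0.2546  0.2828]
 [-0.9404  0.3278  0.0904  0.562 ]
 [ 0.0016  0.2702 -0.9628  0.3836]
 [ 0.      0.      0.      1.    ]]
```

View pics/top0.png

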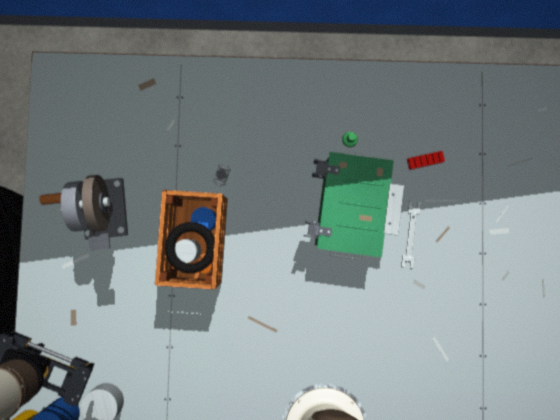

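View pics/side0.png

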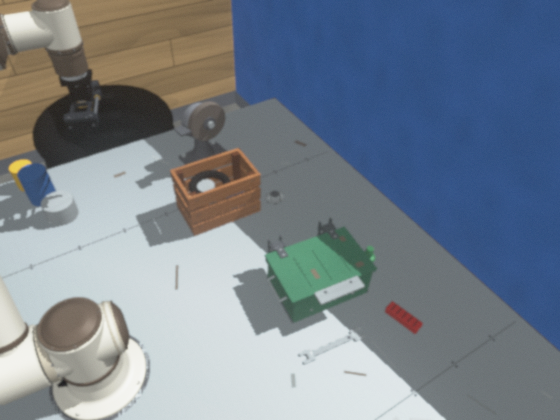

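View pics/wrist0.png

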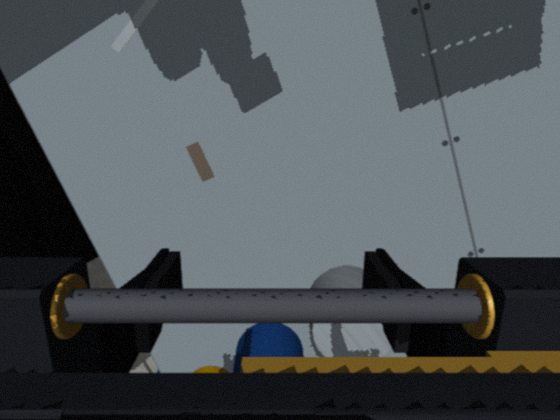

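Run:
```python
import cv2
a=cv2.imread("pics/top0.png"); 
cv2.imwrite("pics/t1.png",cv2.resize(a[120:300,290:440],None,fx=4,fy=4,interpolation=cv2.INTER_CUBIC)[:600])
cv2.imwrite("pics/t2.png",cv2.resize(a[160:300,110:260],None,fx=4,fy=4,interpolation=cv2.INTER_CUBIC))
```

```text
(no output)
```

View pics/t1.png

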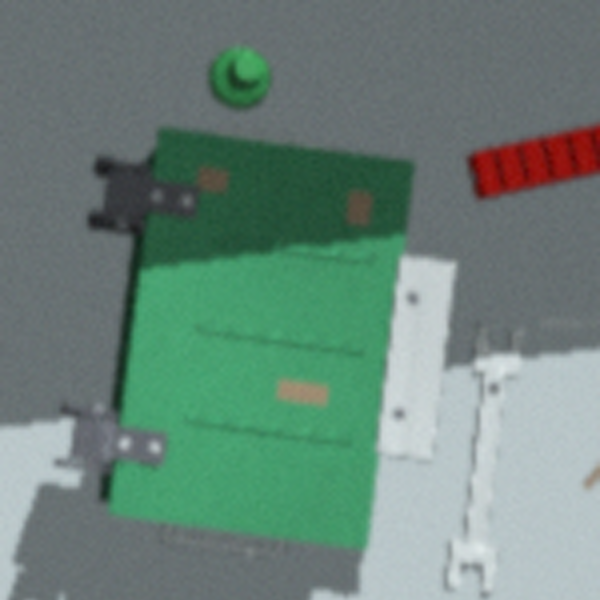

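View pics/t2.png

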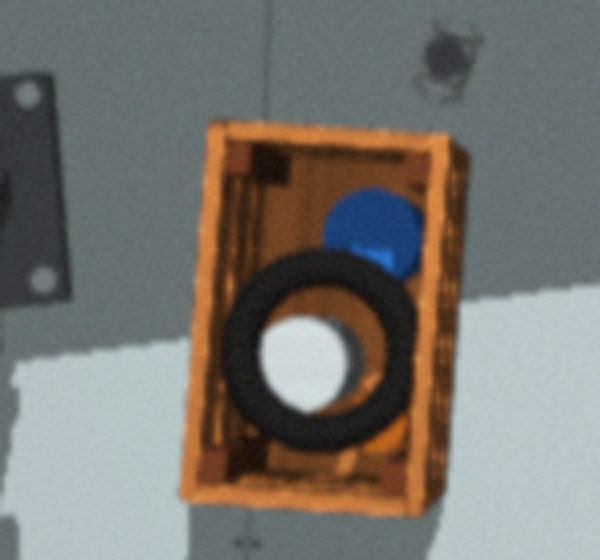

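```bash
cat > h.py <<'E'
import numpy as np
from station import r, optics
np.set_printoptions(precision=4,suppress=True)
def cam(n):
    return optics.capture(n)
def ray(c,u,v):
    f=210/np.tan(np.radians(c["fov_y"]/2)); T=np.array(c["cam_to_world"])
    d=T[:3,:3]@np.array([(u-c["cx"])/f,(v-c["cy"])/f,1]); return T[:3,3],d/np.linalg.norm(d)
def onz(c,u,v,z):
    o,d=ray(c,u,v); return o+d*(z-o[2])/d[2]
def proj(c,p):
    f=210/np.tan(np.radians(c["fov_y"]/2)); T=np.array(c["cam_to_world"])
    q=T[:3,:3].T@(np.array(p)-T[:3,3]); return q[:2]/q[2]*f+[c["cx"],c["cy"]]
def crop(p,off,k=4): return (np.array(p)+.5)/k-.5+np.array(off)
def fit2(model,obs):
    m=np.array(model);o=np.array(obs);mc=m.mean(0);oc=o.mean(0)
    H=(m-mc).T@(o-oc);a=np.arctan2(H[0,1]-H[1,0],H[0,0]+H[1,1])
    R=np.array([[np.cos(a),-np.sin(a)],[np.sin(a),np.cos(a)]])
    t=oc-R@mc; res=o-(m@R.T+t); return np.degrees(a),R,t,res
E
python3 - <<'E'
from h import *
c=cam("top")
print("--lid")
P=[onz(c,*crop(p,(290,120)),.104)[:2] for p in [(160,128),(413,161),(368,548),(110,515)]]
# lid_hinge frame: x rear -14, front -170; top in image= +world x = 
# chest x axis-> world +y (approx) ; chest y axis -> world -x
M=[(-.014,-.118),(-.170,-.118),(-.170,.118),(-.014,.118)]
a,R,t,res=fit2(M,P);print(a,"hinge",t,"R",R.tolist(),"\n",res*1000)
M2=[(-.1675,-.06),(-.2015,-.06),(-.2015,.06),(-.1675,.06)]
P2=[onz(c,*crop(p,(290,120)),.106)[:2] for p in [(404,255),(457,262),(432,460),(379,453)]]
a2,R2,t2,res2=fit2(M2,P2);print(a2,t2,res2*1000)
print("tab centre",R@[-.1845,0]+t, "box org",R@[-.091,0]+t)
print("--crate")
P=[onz(c,*crop(p,(110,160)),.15)[:2] for p in [(210,122),(450,136),(422,515),(182,498)]]
a,Rc,tc,res=fit2([(.14,-.11),(0,-.11),(0,.11),(.14,.11)],P);print(a,tc,Rc.tolist(),"\n",res*1000)
s=cam("side")
h3=lambda R,t,x,y,z:np.r_[R@[x,y]+t,z]
for p in [(-.014,-.118,.104),(-.17,-.118,.104),(-.17,.118,.104),(-.014,.118,.104),(-.2015,-.06,.106),(-.2015,.06,.106)]: print("side",proj(s,h3(R,t,*p)))
for p in [(.14,-.11),(0,-.11),(0,.11),(.14,.11)]: print("crate side",proj(s,h3(Rc,tc,*p,.15)))
print(proj(s,h3(Rc,tc,0,.11,0)),proj(s,h3(Rc,tc,0,-.11,0)))
E
```

```text
--lid
84.04785122630736 hinge [0.5712 0.0392] R [[0.10369784056181687, -0.9946088466642633], [0.9946088466642633, 0.10369784056181687]] 
 [[-0.5887 -1.0395]
 [-0.2616  0.8004]
 [ 0.8989  0.5561]
 [-0.0485 -0.3171]]
83.50531634025035 [0.5727 0.0381] [[-0.2157 -0.9858]
 [ 0.2958  0.8874]
 [ 0.2446  1.0932]
 [-0.3248 -0.9949]]
tab centre [ 0.5521 -0.1443] box org [ 0.5618 -0.0513]
--crate
87.99372056503657 [0.4646 0.2679] [[0.03500902654454283, -0.9993869961433376], [0.9993869961433376, 0.03500902654454283]] 
 [[-1.6828 -0.121 ]
 [-0.9988  0.2825]
 [ 0.9373  0.9919]
 [ 1.7443 -1.1534]]
side [344.0962 225.6669]
side [377.3621 267.7618]
side [292.6989 302.2449]
side [264.4598 254.4875]
side [364.9432 285.024 ]
side [321.3296 303.2294]
crate side [238.7938 147.2567]
crate side [260.7147 173.8717]
crate side [188.3494 199.6084]
crate side [169.7881 169.7117]
[194.58   236.5757] [260.9952 210.7539]
```

Run:
```python
import cv2
a=cv2.imread("pics/side0.png"); 
cv2.imwrite("pics/s1.png",cv2.resize(a[210:350,250:400],None,fx=4,fy=4,interpolation=cv2.INTER_CUBIC))
cv2.imwrite("pics/s2.png",cv2.resize(a[130:250,150:300],None,fx=4,fy=4,interpolation=cv2.INTER_CUBIC))
```

```text
(no output)
```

View pics/s1.png

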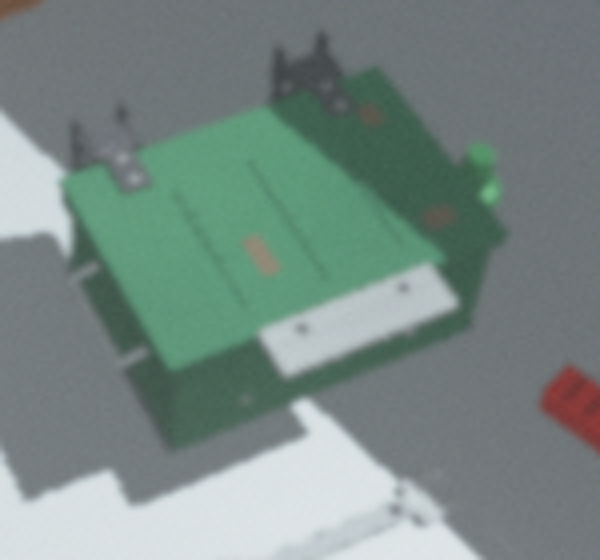

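View pics/s2.png

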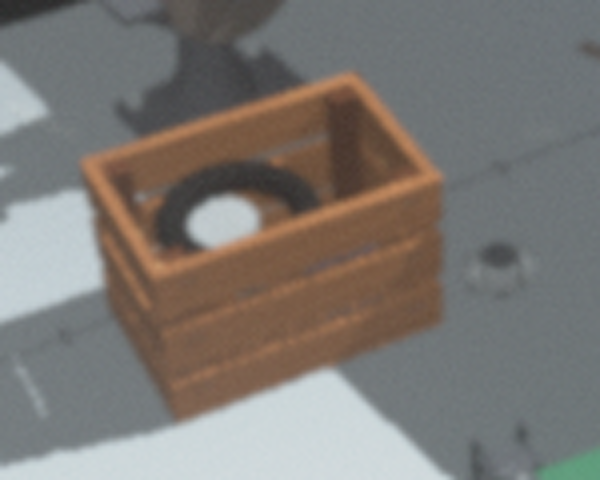

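```bash
cat >> h.py <<'E'
from scipy.spatial.transform import Rotation as Rot, Slerp
H=np.array([.572,.0387,.096]); ca=np.radians(84.)
C=np.array([np.cos(ca),np.sin(ca),0]); Y=np.array([-np.sin(ca),np.cos(ca),0]); U=np.array([0,0,1.])
def toolR(phi):
    p=np.radians(phi); y=np.cos(p)*C-np.sin(p)*U; z=-(np.cos(p)*U+np.sin(p)*C)
    return np.c_[np.cross(y,z),y,z]
def plan(tp,tR,n=5,op=100,frm=None):
    s=r.sense(); p=np.array(s["tcp_pos"]); R=np.array(s["ee_rot"])
    if frm: p,R=frm
    sh=R.T@(np.array(tp)-p)*100; rv=Rot.from_matrix(R.T@tR).as_rotvec()
    print("dist mm",np.linalg.norm(sh)*10,"rot deg",np.degrees(np.linalg.norm(rv)))
    for k in range(1,n+1):
        print(np.r_[(rv*k/n).round(3),(sh*k/n).round(2),op].tolist())
def st():
    s=r.sense(); print(s["time_s"],np.array(s["tcp_pos"]),np.array(s["joints"]),"F",np.array(s["wrist_force"]),s["gripper_width"]); return s
E
python3 - <<'E'
from h import *
R90=toolR(90)
print(R90)
plan([.42,.44,.30],R90)
plan([.56,.26,.30],R90,frm=([.42,.44,.30],R90))
plan([.56,.06,.30],toolR(75),frm=([.56,.26,.30],R90))
plan([.55,-.12,.30],toolR(47),frm=([.56,.06,.30],toolR(75)))
plan([.541,-.26,.30],toolR(30),frm=([.55,-.12,.30],toolR(47)))
E
```

```text
[[-0.9945  0.     -0.1045]
 [ 0.1045  0.     -0.9945]
 [ 0.     -1.     -0.    ]]
dist mm 263.3854292699431 rot deg 13.876880596820449
[-0.0, -0.048, 0.0, -4.91, -1.34, 1.36, 100.0]
[-0.0, -0.097, 0.0, -9.82, -2.67, 2.73, 100.0]
[-0.001, -0.145, 0.0, -14.73, -4.01, 4.09, 100.0]
[-0.001, -0.194, 0.0, -19.64, -5.35, 5.46, 100.0]
[-0.001, -0.242, 0.0, -24.55, -6.68, 6.82, 100.0]
dist mm 228.03508501982762 rot deg 0.0
[0.0, 0.0, 0.0, -3.16, -0.0, 3.29, 100.0]
[0.0, 0.0, 0.0, -6.32, -0.0, 6.58, 100.0]
[0.0, 0.0, 0.0, -9.48, -0.0, 9.86, 100.0]
[0.0, 0.0, 0.0, -12.64, -0.0, 13.15, 100.0]
[0.0, 0.0, 0.0, -15.8, -0.0, 16.44, 100.0]
dist mm 200.0 rot deg 14.999999999999996
[-0.052, 0.0, -0.0, -0.42, -0.0, 3.98, 100.0]
[-0.105, 0.0, -0.0, -0.84, -0.0, 7.96, 100.0]
[-0.157, 0.0, -0.0, -1.25, -0.0, 11.93, 100.0]
[-0.209, 0.0, -0.0, -1.67, -0.0, 15.91, 100.0]
[-0.262, 0.0, -0.0, -2.09, -0.0, 19.89, 100.0]
dist mm 180.27756377319946 rot deg 27.999999999999996
[-0.098, -0.0, -0.0, -0.18, -0.93, 3.48, 100.0]
[-0.195, -0.0, -0.0, -0.35, -1.86, 6.96, 100.0]
[-0.293, -0.0, -0.0, -0.53, -2.8, 10.44, 100.0]
[-0.391, -0.0, -0.0, -0.71, -3.73, 13.91, 100.0]
[-0.489, -0.0, -0.0, -0.89, -4.66, 17.39, 100.0]
dist mm 140.28898745090436 rot deg 17.0
[-0.059, 0.0, 0.0, -0.11, -1.91, 2.05, 100.0]
[-0.119, 0.0, 0.0, -0.23, -3.82, 4.1, 100.0]
[-0.178, 0.0, 0.0, -0.34, -5.74, 6.15, 100.0]
[-0.237, 0.0, 0.0, -0.45, -7.65, 8.2, 100.0]
[-0.297, 0.0, 0.0, -0.57, -9.56, 10.25, 100.0]
```

>>> {"fn": "step_arm", "kwargs": {
  "moves": [
    [[0, -0.05, 0, -3.8, -1.3, 1.0, 100], [0, -0.1, 0, -7.6, -2.6, 2.1, 100], [0, -0.15, 0, -11.4, -4, 3.2, 100], [0, -0.2, 0, -15.2, -5.3, 4.2, 100], [0, -0.242, 0, -19, -6.7, 5.3, 100]]
  ]
}}

```text
time_s: 0.67
tcp_pos: [0.3739, 0.4722, 0.3009]
ee_rot: [[-0.995, -0.0, -0.102], [0.102, -0.0, -0.995], [0.0, -1.0, 0.0]]
wrist_force: [0.1, 0.6, 0.3]
gripper_width: 1.0
```

Run:
```python
from h import *
st(); plan([.56,.26,.30],toolR(90),op=57)
```

```text
0.6667 [0.3739 0.4722 0.3009] [ 67.0123  17.6914   3.6461  -0.0064 -75.9722  17.1568] F [0.1494 0.5969 0.3009] 0.9995728783821961
dist mm 282.29068222436956 rot deg 0.16853094212690228
[-0.0, 0.001, 0.0, -4.13, 0.02, 3.84, 57.0]
[-0.0, 0.001, 0.0, -8.27, 0.04, 7.69, 57.0]
[-0.0, 0.002, 0.0, -12.4, 0.06, 11.53, 57.0]
[-0.0, 0.002, 0.0, -16.54, 0.08, 15.38, 57.0]
[-0.0, 0.003, 0.0, -20.67, 0.09, 19.22, 57.0]
```

>>> {"fn": "step_arm", "kwargs": {
  "moves": [
    [[0, 0, 0, -2.9, 0, 2.8, 57], [0, 0, 0, -5.8, 0, 5.6, 57], [0, 0, 0, -8.7, 0, 8.4, 57], [0, 0, 0, -11.6, 0, 11.2, 57], [0, 0, 0, -14.5, 0, 14, 57]]
  ]
}}

```text
time_s: 1.08
tcp_pos: [0.5033, 0.3174, 0.3005]
ee_rot: [[-0.995, 0.0, -0.104], [0.104, 0.0, -0.995], [0.0, -1.0, -0.0]]
wrist_force: [0.6, 0.5, -0.5]
gripper_width: 0.707
```

Run:
```python
from h import *
st(); plan([.565,.13,.30],toolR(80),op=57)
```

```text
1.0833 [0.5033 0.3174 0.3005] [ 47.8164  16.9378   2.5249  -0.0045 -75.5818  36.1933] F [ 0.6449  0.489  -0.5052] 0.7071745065194043
dist mm 197.3021677997963 rot deg 9.993208100903427
[-0.035, 0.0, 0.0, -1.62, 0.01, 3.6, 57.0]
[-0.07, 0.0, 0.0, -3.24, 0.02, 7.2, 57.0]
[-0.105, 0.0, 0.0, -4.86, 0.03, 10.8, 57.0]
[-0.14, 0.0, 0.0, -6.48, 0.04, 14.39, 57.0]
[-0.174, 0.0, 0.0, -8.1, 0.05, 17.99, 57.0]
```

>>> {"fn": "step_arm", "kwargs": {
  "moves": [
    [[-0.035, 0, 0, -1.6, 0, 3.6, 57], [-0.07, 0, 0, -3.2, 0, 7.2, 57], [-0.105, 0, 0, -4.8, 0, 10.8, 57], [-0.14, 0, 0, -6.4, 0, 14.4, 57], [-0.175, 0, 0, -8, 0, 18, 57]]
  ]
}}

```text
time_s: 1.5
tcp_pos: [0.5631, 0.13, 0.3007]
ee_rot: [[-0.995, 0.019, -0.102], [0.104, 0.175, -0.979], [-0.001, -0.984, -0.176]]
wrist_force: [0.1, 0.1, 0.4]
gripper_width: 0.572
```

Run:
```python
from h import *
st(); plan([.557,-.06,.30],toolR(56),op=57)
```

```text
1.5 [0.5631 0.13   0.3007] [ 24.2678  13.7844   1.0642  -9.1594 -72.3165  62.1713] F [0.1288 0.1141 0.3682] 0.5724981133519677
dist mm 190.0841824468181 rot deg 23.866570155619826
[-0.083, 0.0, -0.0, -0.27, -0.65, 3.74, 57.0]
[-0.167, 0.0, -0.0, -0.55, -1.31, 7.47, 57.0]
[-0.25, 0.0, -0.0, -0.82, -1.96, 11.21, 57.0]
[-0.333, 0.001, -0.0, -1.09, -2.61, 14.94, 57.0]
[-0.417, 0.001, -0.0, -1.37, -3.27, 18.68, 57.0]
```

>>> {"fn": "step_arm", "kwargs": {
  "moves": [
    [[-0.083, 0, 0, -0.3, -0.65, 3.7, 57], [-0.167, 0, 0, -0.5, -1.3, 7.5, 57], [-0.25, 0, 0, -0.8, -2, 11.2, 57], [-0.333, 0, 0, -1.1, -2.6, 15, 57], [-0.417, 0, 0, -1.4, -3.3, 18.7, 57]]
  ]
}}

```text
time_s: 1.92
tcp_pos: [0.5569, -0.0602, 0.3014]
ee_rot: [[-0.995, 0.061, -0.085], [0.104, 0.558, -0.823], [-0.003, -0.827, -0.562]]
wrist_force: [1.6, -0.2, -0.4]
gripper_width: 0.57
```

Run:
```python
from h import *
st(); plan([.541,-.26,.26],toolR(30),op=57)
```

```text
1.9167 [ 0.5569 -0.0602  0.3014] [ -9.6087  17.1096   8.1515 -34.2782 -84.4723  98.1305] F [ 1.6053 -0.1699 -0.3606] 0.5696480163975913
dist mm 204.6614653923342 rot deg 25.837351772205235
[-0.09, 0.0, -0.0, -0.1, -1.56, 3.78, 57.0]
[-0.18, 0.001, -0.001, -0.2, -3.13, 7.56, 57.0]
[-0.271, 0.001, -0.001, -0.3, -4.69, 11.34, 57.0]
[-0.361, 0.002, -0.002, -0.39, -6.26, 15.13, 57.0]
[-0.451, 0.002, -0.002, -0.49, -7.82, 18.91, 57.0]
```

>>> {"fn": "step_arm", "kwargs": {
  "moves": [
    [[-0.09, 0, 0, -0.1, -1.6, 3.8, 57], [-0.18, 0, 0, -0.2, -3.1, 7.6, 57], [-0.27, 0, 0, -0.3, -4.7, 11.3, 57], [-0.36, 0, 0, -0.4, -6.3, 15.1, 57], [-0.45, 0, 0, -0.5, -7.8, 18.9, 57]]
  ]
}}

```text
time_s: 2.33
tcp_pos: [0.5406, -0.261, 0.2597]
ee_rot: [[-0.994, 0.092, -0.051], [0.105, 0.86, -0.499], [-0.002, -0.501, -0.865]]
wrist_force: [1.5, -0.2, 0.2]
gripper_width: 0.573
```

Run:
```python
from h import *
import cv2
s=st(); print(np.array(s["ee_rot"])-toolR(30))
T=H-.290*C; T[2]=.104
plan(T,toolR(30),op=57)
cv2.imwrite("pics/side1.png",cam("side")["image"][:,:,::-1])
cv2.imwrite("pics/wr1.png",cam("wrist")["image"][:,:,::-1])
```

```text
2.3333 [ 0.5406 -0.261   0.2597] [ -37.2921   36.1461   24.3816  -51.8143 -109.6547  117.3173] F [ 1.4684 -0.184   0.2341] 0.573121417329687
[[ 0.0001  0.0016  0.0008]
 [ 0.0009 -0.001  -0.0015]
 [-0.0017 -0.0014  0.0008]]
dist mm 156.0683793710571 rot deg 0.14322321429470233
[-0.0, 0.0, -0.0, 0.01, 1.76, 2.58, 57.0]
[-0.001, 0.0, -0.001, 0.01, 3.51, 5.16, 57.0]
[-0.001, 0.001, -0.001, 0.02, 5.27, 7.74, 57.0]
[-0.001, 0.001, -0.001, 0.03, 7.03, 10.32, 57.0]
[-0.002, 0.001, -0.002, 0.03, 8.78, 12.9, 57.0]
```

View pics/side1.png

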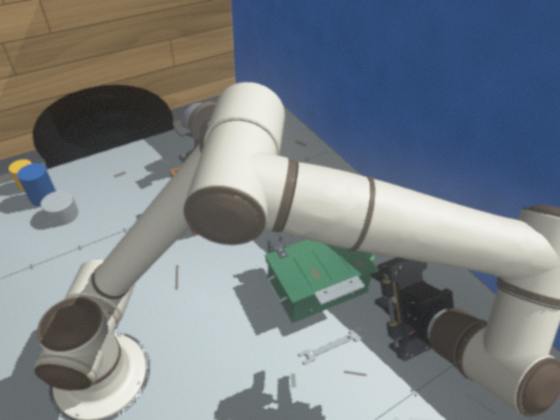

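View pics/wr1.png

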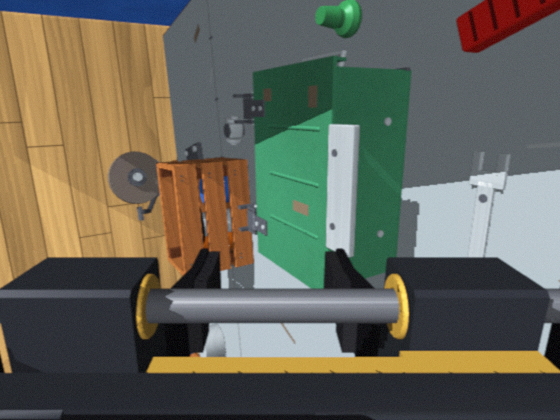

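Run:
```python
from h import *
c=cam("top")
for p in [(408,165),(444,156),(407,265),(414,207)]: print(onz(c,*p,.01))
T=np.array(cam("wrist")["cam_to_world"]); s=r.sense(); print(np.array(s["ee_rot"]).T@(T[:3,3]-s["tcp_pos"]))
```

```text
[ 0.673 -0.203  0.01 ]
[ 0.6993 -0.2965  0.01  ]
[ 0.4144 -0.2028  0.01  ]
[ 0.564  -0.2195  0.01  ]
[-0.0744 -0.1515  0.0058]
```

>>> {"fn": "step_arm", "kwargs": {
  "moves": [
    [[0, 0, 0, 0, 1.8, 2.6, 57], [0, 0, 0, 0, 3.5, 5.2, 57], [0, 0, 0, 0, 5.3, 7.7, 57], [0, 0, 0, 0, 7.0, 10.3, 57], [0, 0, 0, 0, 8.8, 12.9, 57]]
  ]
}}

```text
time_s: 2.95
tcp_pos: [0.5436, -0.2457, 0.106]
ee_rot: [[-0.995, 0.09, -0.047], [0.101, 0.857, -0.506], [-0.006, -0.508, -0.861]]
wrist_force: [0.2, -0.9, 0.5]
gripper_width: 0.571
```

Run:
```python
from h import *
import cv2
s=st()
T=H-.175*C; T[2]=.104
plan(T,toolR(30),op=57)
cv2.imwrite("pics/wr2.png",cam("wrist")["image"][:,:,::-1])
cv2.imwrite("pics/side2.png",cam("side")["image"][200:380,240:480,::-1])
```

```text
2.95 [ 0.5436 -0.2457  0.106 ] [-35.5969  44.6281  16.2854 -49.0812 -97.6602 129.8307] F [ 0.1643 -0.8593  0.5215] 0.5709056364215938
dist mm 110.86376845361515 rot deg 0.6546684331845076
[-0.002, 0.001, 0.0, 0.02, 1.93, -1.09, 57.0]
[-0.004, 0.003, 0.0, 0.04, 3.86, -2.18, 57.0]
[-0.006, 0.004, 0.0, 0.07, 5.79, -3.28, 57.0]
[-0.007, 0.005, 0.0, 0.09, 7.72, -4.37, 57.0]
[-0.009, 0.007, 0.0, 0.11, 9.65, -5.46, 57.0]
```

View pics/wr2.png

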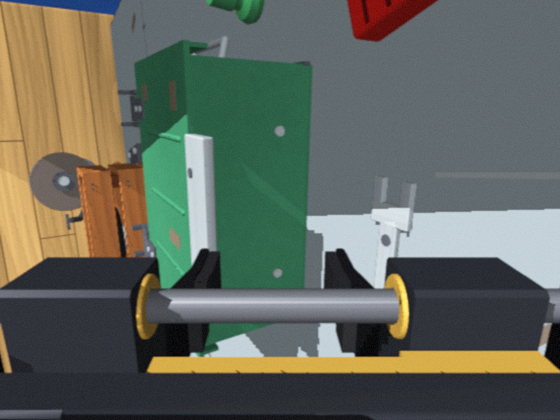

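View pics/side2.png

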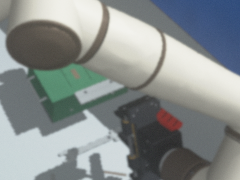

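Run:
```python
from h import *
c=cam("wrist"); st()
for s in (-.2015,-.1675):
  for y in (-.06,.06):
    for z in (.106,.098):
      print(s,y,z,proj(c,H+s*C+y*Y+[0,0,z-.096]))
```

```text
3.1 [ 0.5424 -0.2452  0.1044] [-35.6318  44.8287  16.2391 -49.1191 -97.855  129.6649] F [0.5095 0.4164 0.7828] 0.5699000446838961
-0.2015 -0.06 0.106 [194.3325 133.7988]
-0.2015 -0.06 0.098 [207.2829 133.2874]
-0.2015 0.06 0.106 [205.2861 314.7179]
-0.2015 0.06 0.098 [216.3751 311.52  ]
-0.1675 -0.06 0.106 [177.6569 130.7948]
-0.1675 -0.06 0.098 [189.3885 130.3883]
-0.1675 0.06 0.106 [189.4823 293.6077]
-0.1675 0.06 0.098 [199.6714 291.0207]
```

>>> {"fn": "step_arm", "kwargs": {
  "moves": [
    [[0, 0, 0, 0, 2.0, -1.1, 57], [0, 0, 0, 0, 4.0, -2.3, 57], [0, 0, 0, 0, 6.1, -3.5, 57], [0, 0, 0, 0.1, 8.1, -4.6, 57], [0, 0, 0, 0.1, 9.5, -5.5, 57]]
  ]
}}

```text
time_s: 3.52
tcp_pos: [0.5542, -0.1364, 0.1077]
ee_rot: [[-0.995, 0.091, -0.046], [0.102, 0.857, -0.505], [-0.007, -0.507, -0.862]]
wrist_force: [-0.7, 0.1, 0.4]
gripper_width: 0.566
```

Run:
```python
from h import *
import cv2
s=st()
cv2.imwrite("pics/wr3.png",cam("wrist")["image"][:,:,::-1])
T=H-.152*C; T[2]=.096+.0947
plan(T,toolR(30),n=10,op=57)
print((np.array(s["tcp_pos"])-H)@C)
```

```text
3.5167 [ 0.5542 -0.1364  0.1077] [-28.0569  40.0099   7.2091 -53.0928 -89.8094 129.2321] F [-0.7091  0.119   0.362 ] 0.5661092053778436
dist mm 85.41274231269134 rot deg 0.5316928251842635
[-0.001, 0.001, 0.0, -0.0, -0.23, -0.82, 57.0]
[-0.001, 0.002, 0.0, -0.0, -0.47, -1.64, 57.0]
[-0.002, 0.002, 0.0, -0.0, -0.7, -2.47, 57.0]
[-0.002, 0.003, 0.0, -0.01, -0.93, -3.29, 57.0]
[-0.003, 0.004, 0.0, -0.01, -1.16, -4.11, 57.0]
[-0.003, 0.005, 0.0, -0.01, -1.4, -4.93, 57.0]
[-0.004, 0.005, 0.0, -0.01, -1.63, -5.75, 57.0]
[-0.004, 0.006, 0.0, -0.01, -1.86, -6.57, 57.0]
[-0.005, 0.007, 0.0, -0.01, -2.09, -7.4, 57.0]
[-0.005, 0.008, 0.0, -0.02, -2.33, -8.22, 57.0]
-0.17600620988324953
```

View pics/wr3.png

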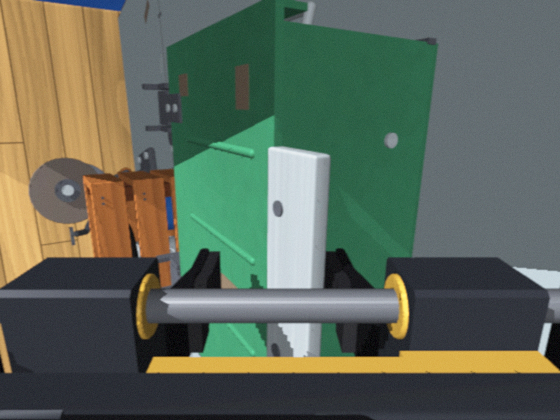

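>>> {"fn": "step_arm", "kwargs": {
  "moves": [
    [[0, 0, 0, 0, -0.2, -0.8, 57], [0, 0, 0, 0, -0.5, -1.6, 57], [0, 0, 0, 0, -0.7, -2.5, 57], [0, 0, 0, 0, -0.9, -3.3, 57], [0, 0, 0, 0, -1.2, -4.1, 57]]
  ]
}}

```text
time_s: 3.98
tcp_pos: [0.5542, -0.1293, 0.146]
ee_rot: [[-0.994, 0.092, -0.052], [0.106, 0.857, -0.504], [-0.002, -0.506, -0.862]]
wrist_force: [-0.3, -3.5, -2.4]
gripper_width: 0.567
```

>>> {"fn": "step_arm", "kwargs": {
  "moves": [
    [[0, 0, 0, 0, -0.2, -0.8, 57], [0, 0, 0, 0, -0.5, -1.6, 57], [0, 0, 0, 0, -0.7, -2.5, 57], [0, 0, 0, 0, -0.9, -3.3, 57], [0, 0, 0, 0, -1.1, -4.0, 57]]
  ]
}}

```text
time_s: 4.4
tcp_pos: [0.5551, -0.117, 0.186]
ee_rot: [[-0.995, 0.09, -0.052], [0.105, 0.859, -0.501], [-0.0, -0.504, -0.864]]
wrist_force: [0.1, -1.2, -1.6]
gripper_width: 0.574
```

Run:
```python
from h import *
import cv2
s=st()
cv2.imwrite("pics/wr4.png",cam("wrist")["image"][:,:,::-1])
T=H-.152*C; T[2]=.096+.0947
plan(T,toolR(30),n=1,op=57)
d=np.array(s["tcp_pos"])-H;print(d@C,d@Y)
```

```text
4.4 [ 0.5551 -0.117   0.186 ] [-26.6984  33.5236   8.3293 -54.0484 -93.5246 122.0114] F [ 0.0822 -1.1781 -1.5718] 0.5736524121235009
dist mm 5.2518107831806375 rot deg 0.30665036451140576
[-0.005, 0.003, -0.0, -0.03, 0.19, -0.49, 57.0]
-0.15657190362748336 0.0005529042580687138
```

View pics/wr4.png

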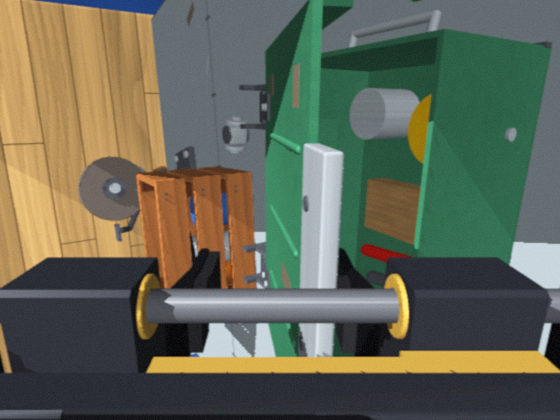

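>>> {"fn": "step_arm", "kwargs": {
  "moves": [
    [[0, 0, 0, 0, 0.1, -0.3, 50], [0, 0, 0, 0, 0.2, -0.4, 40], [0, 0, 0, 0, 0.2, -0.4, 30], [0, 0, 0, 0, 0.2, -0.4, 20], [0, 0, 0, 0, 0.2, -0.4, 12]]
  ]
}}

```text
time_s: 4.87
tcp_pos: [0.5553, -0.1137, 0.187]
ee_rot: [[-0.995, 0.09, -0.053], [0.105, 0.859, -0.502], [0.001, -0.504, -0.863]]
wrist_force: [-0.3, -3.3, -1.9]
gripper_width: 0.283
```

>>> {"fn": "step_arm", "kwargs": {
  "moves": [
    [[0, 0, 0, 0, 0, 0, 8], [0, 0, 0, 0, 0, 0, 4], [0, 0, 0, 0, 0, 0, 0], [0, 0, 0, 0, 0, 0, 0], [0, 0, 0, 0, 0, 0, 0]]
  ]
}}

```text
time_s: 5.28
tcp_pos: [0.5554, -0.1132, 0.1878]
ee_rot: [[-0.995, 0.09, -0.053], [0.104, 0.859, -0.501], [0.0, -0.503, -0.864]]
wrist_force: [0.1, -2.2, 0.3]
gripper_width: 0.087
```

Run:
```python
from h import *
import cv2
s=st()
cv2.imwrite("pics/wr5.png",cam("wrist")["image"][:,:,::-1])
d=np.array(s["tcp_pos"])-H;print(d@C,d@Y,d[2]); R=np.array(s["ee_rot"]);print("phi",np.degrees(np.arcsin(-R[2,1])), "hinge in tool",R.T@(-d))
for a in np.radians([3,6,9,12,15]):
  p=np.array([0,179,6.]);print(round(a,3),((p-Rot.from_rotvec([a,0,0]).apply(p))/10).round(2))
```

```text
5.2833 [ 0.5554 -0.1132  0.1878] [-26.4226  33.2787   8.1675 -54.1985 -93.4171 121.7868] F [ 0.0749 -2.1934  0.3127] 0.08701719591917466
-0.15283720320648583 0.0006635702521664022 0.09175369658512511
phi 30.228788564213296 hinge in tool [-0.0007  0.1782  0.0023]
0.052 [ 0.    0.06 -0.94]
0.105 [ 0.    0.16 -1.87]
0.157 [ 0.    0.31 -2.79]
0.209 [ 0.    0.52 -3.71]
0.262 [ 0.    0.77 -4.61]
```

View pics/wr5.png

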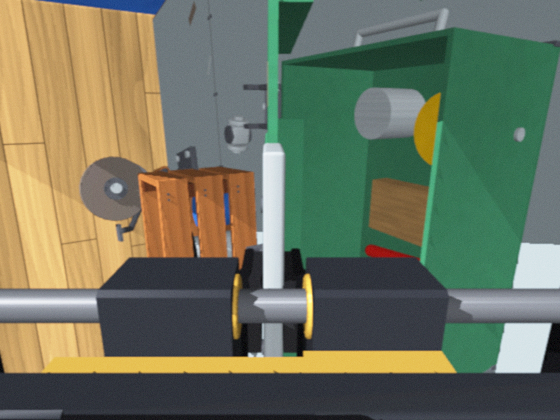

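>>> {"fn": "step_arm", "kwargs": {
  "moves": [
    [[0.052, 0, 0, 0, 0.05, -0.94, 0], [0.105, 0, 0, 0, 0.15, -1.87, 0], [0.157, 0, 0, 0, 0.3, -2.79, 0], [0.209, 0, 0, 0, 0.5, -3.7, 0], [0.262, 0, 0, 0, 0.75, -4.6, 0]]
  ]
}}

```text
time_s: 5.75
tcp_pos: [0.5585, -0.0829, 0.2238]
ee_rot: [[-0.994, 0.073, -0.075], [0.105, 0.699, -0.707], [0.0, -0.711, -0.703]]
wrist_force: [1.1, 0.4, -1.3]
gripper_width: 0.087
```

>>> {"fn": "step_arm", "kwargs": {
  "moves": [
    [[0.052, 0, 0, 0, 0.05, -0.94, 0], [0.105, 0, 0, 0, 0.15, -1.87, 0], [0.157, 0, 0, 0, 0.3, -2.79, 0], [0.209, 0, 0, 0, 0.5, -3.7, 0], [0.262, 0, 0, 0, 0.75, -4.6, 0]]
  ]
}}

```text
time_s: 6.17
tcp_pos: [0.5625, -0.0453, 0.2512]
ee_rot: [[-0.995, 0.052, -0.091], [0.105, 0.491, -0.865], [-0.001, -0.869, -0.494]]
wrist_force: [-0.4, -0.4, -0.1]
gripper_width: 0.088
```

Run:
```python
from h import *
s=st()
d=np.array(s["tcp_pos"])-H;R=np.array(s["ee_rot"]);print("phi",np.degrees(np.arctan2(-R[2,1],R[:,1]@C)), "hinge in tool",R.T@(-d),"Ftool",R.T@s["wrist_force"])
```

```text
6.1667 [ 0.5625 -0.0453  0.2512] [ -5.4462  18.2484   3.042  -30.5349 -76.4986  97.1967] F [-0.4385 -0.389  -0.1339] 0.08817830114794935
phi 60.39261612634075 hinge in tool [-0.0005  0.1767  0.0032] Ftool [ 0.3955 -0.0977  0.4422]
```

>>> {"fn": "step_arm", "kwargs": {
  "moves": [
    [[0.052, 0, 0, 0, 0.05, -0.93, 0], [0.105, 0, 0, 0, 0.15, -1.86, 0], [0.157, 0, 0, 0, 0.3, -2.77, 0], [0.209, 0, 0, 0, 0.5, -3.67, 0], [0.262, 0, 0, 0, 0.7, -4.56, 0]]
  ]
}}

```text
time_s: 6.58
tcp_pos: [0.5671, -0.0023, 0.268]
ee_rot: [[-0.995, 0.028, -0.101], [0.105, 0.251, -0.962], [-0.002, -0.968, -0.252]]
wrist_force: [1.0, 0.5, -0.6]
gripper_width: 0.088
```

>>> {"fn": "step_arm", "kwargs": {
  "moves": [
    [[0.052, 0, 0, 0, 0.05, -0.93, 0], [0.105, 0, 0, 0, 0.15, -1.86, 0], [0.157, 0, 0, 0, 0.3, -2.77, 0], [0.209, 0, 0, 0, 0.45, -3.67, 0], [0.255, 0, 0, 0, 0.65, -4.45, 0]]
  ]
}}

```text
time_s: 7.0
tcp_pos: [0.5719, 0.0427, 0.2728]
ee_rot: [[-0.995, 0.002, -0.104], [0.104, 0.0, -0.995], [-0.002, -1.0, -0.001]]
wrist_force: [1.2, 0.9, 1.4]
gripper_width: 0.086
```

Run:
```python
from h import *
import cv2
for n in ("side","wrist","top"): cv2.imwrite(f"pics/{n}6.png",cam(n)["image"][:,:,::-1])
s=st()
d=np.array(s["tcp_pos"])-H;R=np.array(s["ee_rot"]);print("phi",np.degrees(np.arctan2(-R[2,1],R[:,1]@C)), "hinge in tool",R.T@(-d),"Ftool",R.T@s["wrist_force"])
```

```text
7.15 [0.5719 0.0428 0.2727] [ 20.4272  15.525   -3.3615  -0.0694 -70.9783  63.7598] F [0.7036 0.6754 3.9965] 0.08901328719038713
phi 89.88101362492516 hinge in tool [-0.0002  0.1767  0.0045] Ftool [-0.6377 -3.994  -0.7517]
```

View pics/side6.png

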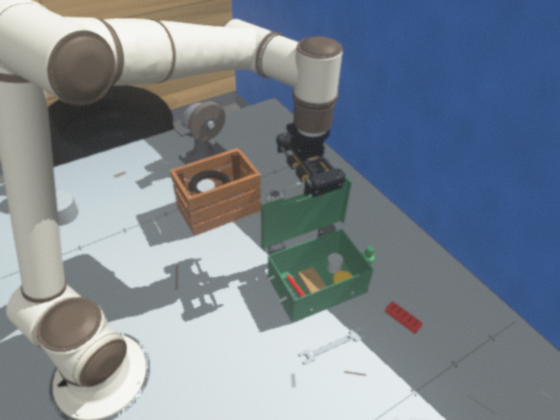

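View pics/wrist6.png

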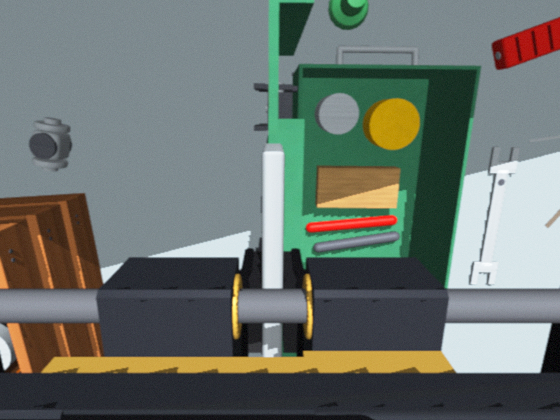

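View pics/top6.png

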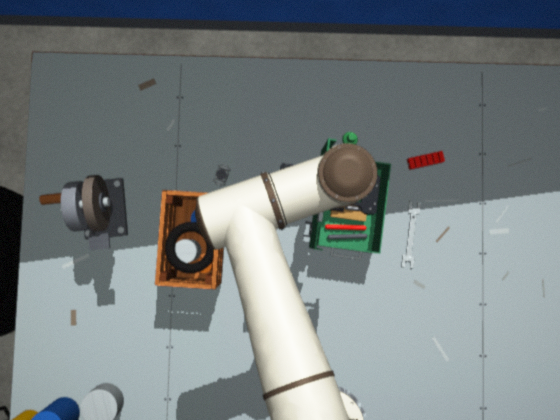

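>>> {"fn": "step_arm", "kwargs": {
  "moves": [
    [[0, 0, 0, 0, -0.4, 0, 0], [0, 0, 0, 0, -0.8, 0, 0], [0, 0, 0, 0, -1.2, 0, 0], [0, 0, 0, 0, -1.6, 0, 0], [0, 0, 0, 0, -2.0, 0, 0]]
  ]
}}

```text
time_s: 7.57
tcp_pos: [0.5711, 0.0403, 0.2915]
ee_rot: [[-0.994, -0.002, -0.105], [0.105, 0.001, -0.994], [0.002, -1.0, -0.0]]
wrist_force: [-0.6, -1.4, -3.1]
gripper_width: 0.093
```

Run:
```python
from h import *
s=st()
d=np.array(s["tcp_pos"])-H;R=np.array(s["ee_rot"]);print("hinge in tool",R.T@(-d),"Ftool",R.T@s["wrist_force"],np.array(s["moment"]))
```

```text
7.5667 [0.5711 0.0403 0.2915] [ 20.2078  14.9646  -1.4463  -0.0776 -73.6974  63.7688] F [-0.5737 -1.3754 -3.1308] 0.09272071208538438
hinge in tool [-0.0015  0.1955  0.0016] Ftool [0.4186 3.1313 1.4292] [-0.3977  0.0058 -0.0204]
```

>>> {"fn": "step_arm", "kwargs": {
  "moves": [
    [[0, 0, 0, 0, -1, 0, 0], [0, 0, 0, 0, -2, 0, 0], [0, 0, 0, 0, -3, 0, 0], [0, 0, 0, 0, -4, 0, 0], [0, 0, 0, 0, -4.8, 0, 0]]
  ]
}}

```text
time_s: 7.98
tcp_pos: [0.5719, 0.0407, 0.3418]
ee_rot: [[-0.995, 0.002, -0.105], [0.105, 0.001, -0.995], [-0.002, -1.0, -0.001]]
wrist_force: [0.4, 0.9, -4.4]
gripper_width: 0.091
```

Run:
```python
from h import *
import cv2
for n in ("side","wrist"): cv2.imwrite(f"pics/{n}7.png",cam(n)["image"][:,:,::-1])
a=cv2.imread("pics/side7.png");cv2.imwrite("pics/side7c.png",cv2.resize(a[120:330,160:400],None,fx=3,fy=2.8,interpolation=cv2.INTER_CUBIC))
s=st();print(np.array(s["ee_rot"]),np.array(s["moment"]))
```

```text
8.0833 [0.5725 0.0409 0.3423] [ 20.2514  13.736    3.9709  -0.0041 -79.9555  63.7512] F [-0.0627 -0.4059 -4.893 ] 0.08638741913005062
[[-0.9945  0.0046 -0.1045]
 [ 0.1045  0.0018 -0.9945]
 [-0.0043 -1.     -0.0022]] [ 0.0622  0.08   -0.0503]
```

View pics/side7c.png

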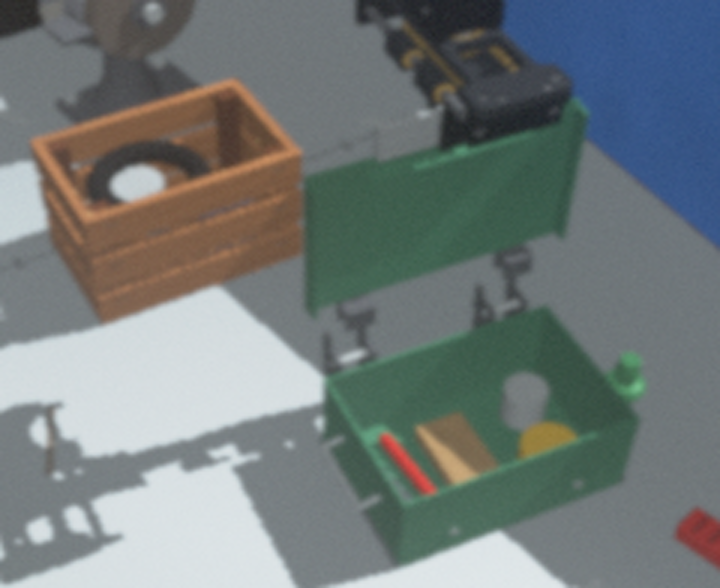

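View pics/wrist7.png

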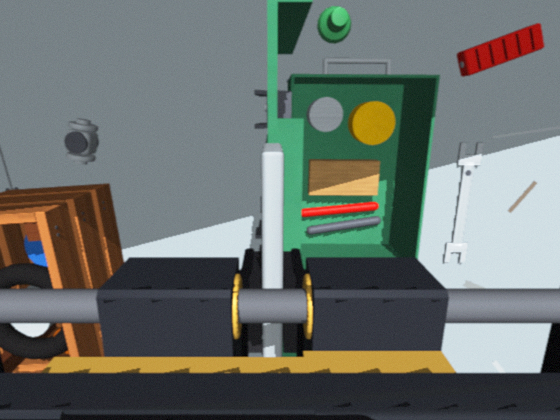

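Run:
```python
from h import *
import cv2
s=cam("side")
for n,p,z in [("FLtop",(190.2,197.3),.15),("FRtop",(260.2,174.1),.15),("BR",(237.6,147.6),.15),("BL",(170.1,169.6),.15),("FLfoot",(194.4,234),0),("FRfoot",(260.4,209.6),0)]: print(n,onz(s,*p,z))
t=cam("top")
for p in [(210,122),(450,136),(422,515),(182,498)]: print("top",onz(t,*crop(p,(110,160)),.15))
a=t["image"][:,:,::-1];cv2.imwrite("pics/t8.png",cv2.resize(a[170:310,120:260],None,fx=4.2,fy=4.2,interpolation=cv2.INTER_CUBIC))
a=s["image"][:,:,::-1];cv2.imwrite("pics/s8.png",cv2.resize(a[130:250,150:290],None,fx=5,fy=5,interpolation=cv2.INTER_CUBIC))
```

```text
FLtop [0.3626 0.2774 0.15  ]
FRtop [0.5727 0.2639 0.15  ]
BR [0.5755 0.4043 0.15  ]
BL [0.3605 0.4117 0.15  ]
FLfoot [0.3584 0.2812 0.    ]
FRfoot [0.5754 0.2693 0.    ]
top [0.5777 0.4038 0.15  ]
top [0.5735 0.2643 0.15  ]
top [0.3556 0.2727 0.15  ]
top [0.3613 0.4105 0.15  ]
```

View pics/t8.png

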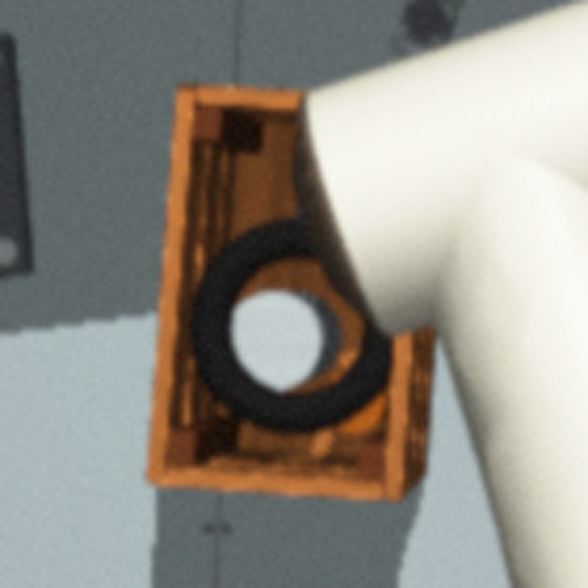

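View pics/s8.png

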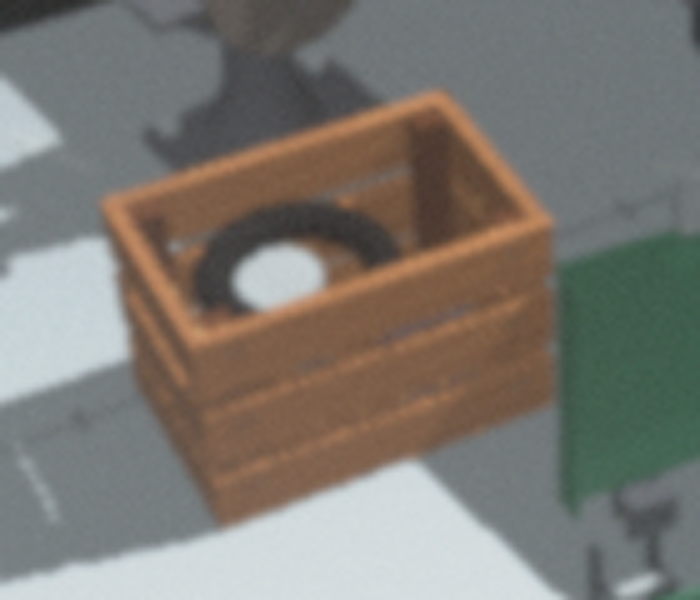

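```bash
cat >> h.py <<'E'
cc=np.radians(87.5); CU=np.array([np.cos(cc),np.sin(cc),0]); CY=np.array([-np.sin(cc),np.cos(cc),0]); CO=np.array([.465,.2695,0])
def lean(phi):
    p=np.radians(phi); y=np.cos(p)*CU-np.sin(p)*U; z=-(np.cos(p)*U+np.sin(p)*CU)
    return np.c_[np.cross(y,z),y,z]
E
python3 - <<'E'
from h import *
t=cam("top")
for p in [(215,166),(229,166),(215,184),(229,184),(221.6,174.4)]: print(onz(t,*p,.02))
s=st()
A=CO-.09*CU+[0,0,.342]
plan(A,lean(90),n=10,op=0)
B=CO-.030*CU+[0,0,.21]
plan(B,lean(102),n=10,op=0,frm=(A,lean(90)))
E
```

```text
[0.6549 0.2978 0.02  ]
[0.6559 0.2617 0.02  ]
[0.6082 0.2961 0.02  ]
[0.6092 0.2601 0.02  ]
[0.6336 0.28   0.02  ]
8.2333 [0.5713 0.041  0.3393] [ 20.2587  13.8409   3.7195  -0.0825 -79.9251  63.7506] F [ 0.5858 -0.0594 -4.7615] 0.0894309677649457
dist mm 177.1023747620524 rot deg 3.5063734138575633
[0.0, -0.006, 0.0, 1.24, -0.02, -1.26, 0.0]
[0.0, -0.012, 0.0, 2.48, -0.05, -2.53, 0.0]
[0.0, -0.018, 0.0, 3.72, -0.07, -3.79, 0.0]
[0.0, -0.024, 0.001, 4.96, -0.1, -5.05, 0.0]
[0.0, -0.031, 0.001, 6.2, -0.12, -6.32, 0.0]
[0.001, -0.037, 0.001, 7.44, -0.15, -7.58, 0.0]
[0.001, -0.043, 0.001, 8.69, -0.17, -8.84, 0.0]
[0.001, -0.049, 0.001, 9.93, -0.19, -10.11, 0.0]
[0.001, -0.055, 0.001, 11.17, -0.22, -11.37, 0.0]
[0.001, -0.061, 0.001, 12.41, -0.24, -12.63, 0.0]
dist mm 144.9965516831349 rot deg 12.000000000000002
[0.021, -0.0, -0.0, 0.0, 1.32, -0.6, 0.0]
[0.042, -0.0, -0.0, 0.0, 2.64, -1.2, 0.0]
[0.063, -0.0, -0.0, 0.0, 3.96, -1.8, 0.0]
[0.084, -0.0, -0.0, 0.0, 5.28, -2.4, 0.0]
[0.105, -0.0, -0.0, 0.0, 6.6, -3.0, 0.0]
[0.126, -0.0, -0.0, 0.0, 7.92, -3.6, 0.0]
[0.147, -0.0, -0.0, 0.0, 9.24, -4.2, 0.0]
[0.168, -0.0, -0.0, 0.0, 10.56, -4.8, 0.0]
[0.188, -0.0, -0.0, 0.0, 11.88, -5.4, 0.0]
[0.209, -0.0, -0.0, 0.0, 13.2, -6.0, 0.0]
```

>>> {"fn": "step_arm", "kwargs": {
  "moves": [
    [[0, -0.006, 0, 0.9, 0, -0.9, 0], [0, -0.012, 0, 2.2, 0, -2.2, 0], [0, -0.018, 0, 3.5, -0.1, -3.6, 0], [0, -0.025, 0, 5.0, -0.1, -5.0, 0], [0, -0.031, 0, 6.4, -0.1, -6.5, 0]]
  ]
}}

```text
time_s: 8.65
tcp_pos: [0.5134, 0.1129, 0.3402]
ee_rot: [[-0.997, -0.002, -0.074], [0.074, 0.0, -0.997], [0.002, -1.0, -0.0]]
wrist_force: [-0.6, 1.0, -4.9]
gripper_width: 0.093
```

>>> {"fn": "step_arm", "kwargs": {
  "moves": [
    [[0, -0.006, 0, 1.4, 0, -1.5, 0], [0, -0.012, 0, 2.9, -0.1, -2.9, 0], [0, -0.018, 0, 4.3, -0.1, -4.3, 0], [0, -0.025, 0, 5.4, -0.1, -5.4, 0], [0, -0.03, 0, 6.0, -0.1, -6.1, 0]]
  ]
}}

```text
time_s: 9.07
tcp_pos: [0.4578, 0.1785, 0.3416]
ee_rot: [[-0.999, -0.001, -0.042], [0.042, 0.001, -0.999], [0.001, -1.0, -0.001]]
wrist_force: [0.1, -1.0, -5.4]
gripper_width: 0.092
```

Run:
```python
from h import *
import cv2
for n in ("side","wrist","top"): cv2.imwrite(f"pics/{n}9.png",cam(n)["image"][:,:,::-1])
s=st();d=np.array(s["tcp_pos"])-CO;print(d@CU,d@CY,d[2])
B=CO-.030*CU+[0,0,.21]
plan(B,lean(102),n=10,op=0)
```

```text
9.2167 [0.4591 0.1778 0.3418] [ 40.0983   5.3437  -6.3755  -0.0265 -78.2643  47.482 ] F [ 0.9896 -0.608  -4.3314] 0.08844905082807156
-0.09185721178091555 0.0019307453505192954 0.3418366310032135
dist mm 145.63976002862358 rot deg 12.03052221699826
[0.021, 0.0, -0.0, -0.02, 1.32, -0.62, 0.0]
[0.042, 0.0, -0.0, -0.04, 2.64, -1.24, 0.0]
[0.063, 0.0, -0.0, -0.06, 3.96, -1.85, 0.0]
[0.084, 0.001, -0.0, -0.08, 5.27, -2.47, 0.0]
[0.105, 0.001, -0.0, -0.1, 6.59, -3.09, 0.0]
[0.126, 0.001, -0.0, -0.12, 7.91, -3.71, 0.0]
[0.147, 0.001, -0.0, -0.14, 9.23, -4.32, 0.0]
[0.168, 0.001, -0.0, -0.16, 10.55, -4.94, 0.0]
[0.189, 0.001, -0.0, -0.18, 11.87, -5.56, 0.0]
[0.21, 0.001, -0.0, -0.2, 13.19, -6.18, 0.0]
```

View pics/side9.png

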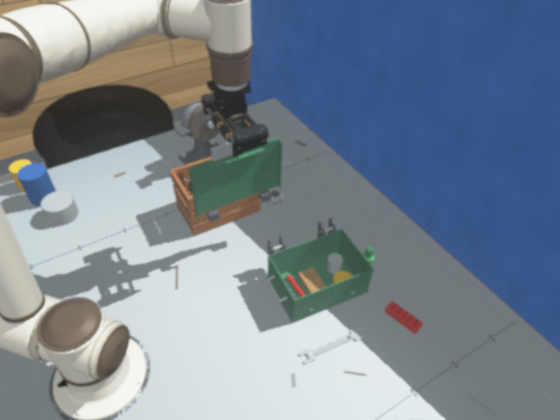

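View pics/wrist9.png

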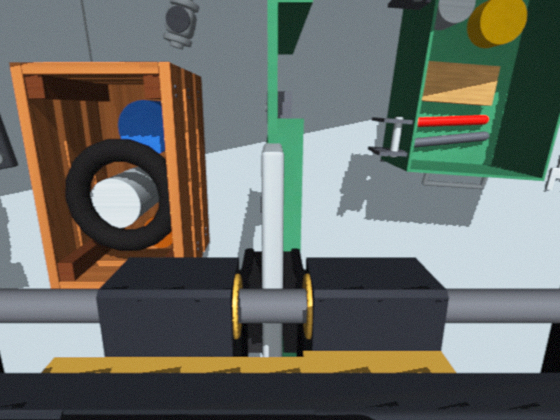

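Run:
```python
import cv2
a=cv2.imread("pics/wrist9.png");cv2.imwrite("pics/w9c.png",cv2.resize(a[40:310,120:300],None,fx=2.2*1.5,fy=2.2,interpolation=cv2.INTER_CUBIC))
```

```text
(no output)
```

View pics/w9c.png

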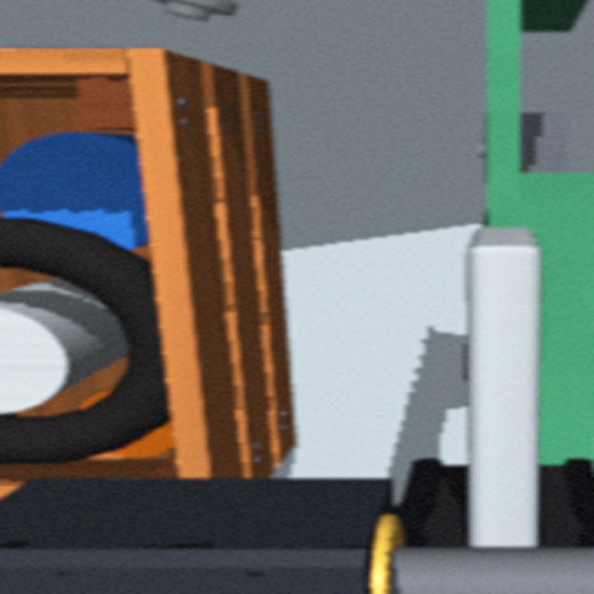

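Run:
```python
from h import *
c=cam("wrist")
f=lambda p,q:(120+(p+.5)/3.3-.5,40+(q+.5)/2.2-.5)
for p,z in [((167,50),.15),((210,478),.15),((268,82),0),((295,448),0)]:
    P=onz(c,*f(*p),z);d=P-CO;print(P,"u",d@CU,"v",d@CY)
```

```text
[0.5768 0.2611 0.15  ] u -0.003556266461861084 v -0.11201968013509943
[0.3953 0.2693 0.15  ] u -0.0032637243631185504 v 0.0696514577582742
[0.5769 0.2625 0.    ] u -0.00210305909195579 v -0.1120493298452932
[0.3539 0.272  0.    ] u -0.0023832134026944307 v 0.1111070063851531
```

```bash
sed -i 's/CO=np.array(\[.465,.2695,0\])/CO=np.array([.465,.267,0])/' h.py
python3 - <<'E'
from h import *
st()
plan(CO-.02*CU+[0,0,.205],lean(102),n=10,op=0)
E
```

```text
9.2667 [0.4594 0.1775 0.3418] [ 40.0402   5.3659  -6.3554  -0.0232 -78.2667  47.4845] F [ 0.2476  0.5013 -4.6274] 0.09004019299959108
dist mm 153.5505571304946 rot deg 12.024881879984836
[0.021, 0.0, 0.0, -0.02, 1.37, -0.7, 0.0]
[0.042, 0.0, 0.0, -0.03, 2.74, -1.39, 0.0]
[0.063, 0.0, 0.0, -0.05, 4.11, -2.09, 0.0]
[0.084, 0.0, 0.0, -0.07, 5.47, -2.79, 0.0]
[0.105, 0.0, 0.0, -0.09, 6.84, -3.48, 0.0]
[0.126, 0.0, 0.0, -0.1, 8.21, -4.18, 0.0]
[0.147, 0.0, 0.0, -0.12, 9.58, -4.87, 0.0]
[0.168, 0.0, 0.0, -0.14, 10.95, -5.57, 0.0]
[0.189, 0.0, 0.0, -0.16, 12.32, -6.27, 0.0]
[0.21, 0.0, 0.0, -0.17, 13.68, -6.96, 0.0]
```

>>> {"fn": "step_arm", "kwargs": {
  "moves": [
    [[0.021, 0, 0, 0, 1.0, -0.5, 0], [0.042, 0, 0, 0, 2.4, -1.2, 0], [0.063, 0, 0, 0, 4.0, -2.0, 0], [0.084, 0, 0, -0.1, 5.5, -2.8, 0], [0.105, 0, 0, -0.1, 7.0, -3.5, 0]]
  ]
}}

```text
time_s: 9.68
tcp_pos: [0.462, 0.2131, 0.2694]
ee_rot: [[-0.999, -0.006, -0.044], [0.044, -0.107, -0.993], [0.001, -0.994, 0.107]]
wrist_force: [0.8, 0.6, -5.3]
gripper_width: 0.093
```

Run:
```python
from h import *
st()
plan(CO-.02*CU+[0,0,.205],lean(102),n=5,op=0)
```

```text
9.6833 [0.462  0.2131 0.2694] [ 45.504   10.8173 -11.9462   4.2607 -71.9024  40.4869] F [ 0.7923  0.6279 -5.2848] 0.09298089956310353
dist mm 72.85046539018475 rot deg 5.860889220688556
[0.02, -0.0, 0.0, -0.01, 1.21, -0.81, 0.0]
[0.041, -0.0, 0.001, -0.03, 2.42, -1.63, 0.0]
[0.061, -0.0, 0.001, -0.04, 3.63, -2.44, 0.0]
[0.082, -0.0, 0.001, -0.05, 4.83, -3.25, 0.0]
[0.102, -0.0, 0.001, -0.07, 6.04, -4.07, 0.0]
```

>>> {"fn": "step_arm", "kwargs": {
  "moves": [
    [[0.02, 0, 0, 0, 1.4, -0.9, 0], [0.041, 0, 0, 0, 2.8, -1.8, 0], [0.061, 0, 0, 0, 4.1, -2.7, 0], [0.082, 0, 0, -0.1, 5.2, -3.5, 0], [0.102, 0, 0, -0.1, 6.0, -4.1, 0]]
  ]
}}

```text
time_s: 10.1
tcp_pos: [0.4645, 0.2479, 0.2062]
ee_rot: [[-0.999, -0.01, -0.042], [0.043, -0.207, -0.977], [0.001, -0.978, 0.207]]
wrist_force: [-0.2, 0.4, -4.4]
gripper_width: 0.094
```

Run:
```python
from h import *
import cv2
for n in ("side","wrist"): cv2.imwrite(f"pics/{n}10.png",cam(n)["image"][:,:,::-1])
s=st();d=np.array(s["tcp_pos"])-CO;print(d@CU,d@CY,d[2]); R=np.array(s["ee_rot"]);print(R-lean(102),np.array(s["moment"]))
plan(CO+.0055*CU+[0,0,.190],lean(102),n=5,op=0)
a=cv2.imread("pics/side10.png");cv2.imwrite("pics/side10c.png",cv2.resize(a[110:260,150:320],None,fx=4,fy=4,interpolation=cv2.INTER_CUBIC))
```

```text
10.2 [0.4641 0.2478 0.2058] [ 49.8939  17.3338 -14.6423   7.7713 -67.8508  34.1334] F [-0.009  -0.1245 -5.4299] 0.09026005030303334
-0.01926527092966349 9.323599852230092e-05 0.20580861242464396
[[-0.     -0.0022  0.0016]
 [-0.0011 -0.0001 -0.    ]
 [ 0.0025  0.      0.0002]] [ 0.7953 -0.0493 -0.006 ]
dist mm 29.380938786289047 rot deg 0.15638465662483736
[-0.0, 0.0, 0.0, -0.0, 0.21, -0.55, 0.0]
[-0.0, 0.001, 0.001, -0.01, 0.41, -1.1, 0.0]
[-0.0, 0.001, 0.001, -0.01, 0.62, -1.65, 0.0]
[-0.0, 0.001, 0.002, -0.01, 0.82, -2.2, 0.0]
[-0.0, 0.002, 0.002, -0.02, 1.03, -2.75, 0.0]
```

View pics/side10c.png

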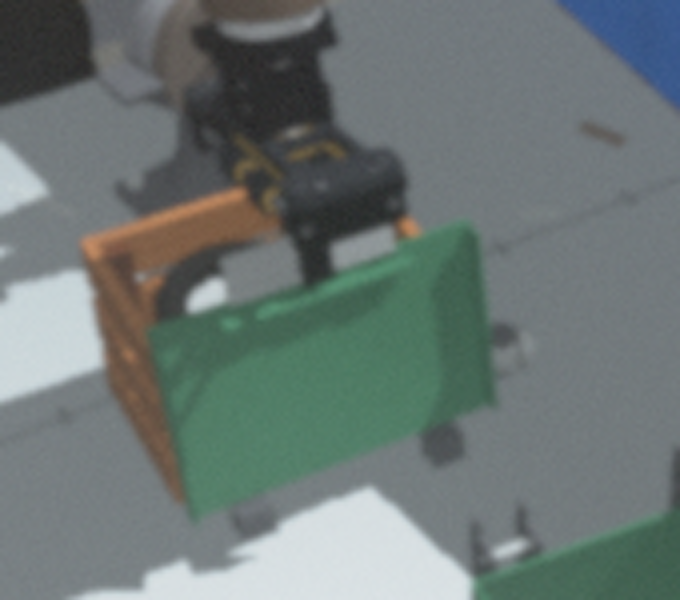

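View pics/wrist10.png

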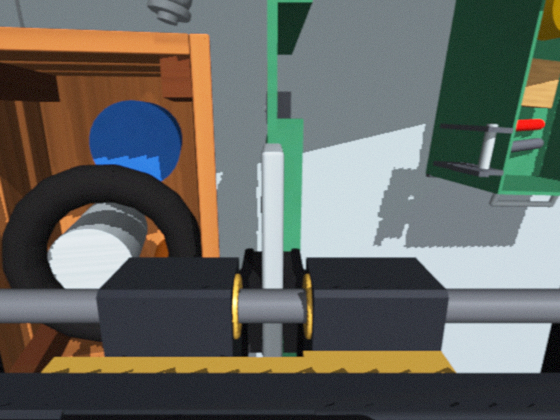

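>>> {"fn": "step_arm", "kwargs": {
  "moves": [
    [[0, 0, 0, 0, 0.1, -0.4, 0], [0, 0, 0, 0, 0.3, -0.9, 0], [0, 0, 0, 0, 0.4, -1.4, 0], [0, 0, 0, 0, 0.6, -1.8, 0], [0, 0, 0, 0, 0.7, -2.1, 0]]
  ]
}}

```text
time_s: 10.62
tcp_pos: [0.4655, 0.2665, 0.1971]
ee_rot: [[-0.999, -0.008, -0.043], [0.044, -0.203, -0.978], [-0.001, -0.979, 0.204]]
wrist_force: [-0.2, -0.8, -4.3]
gripper_width: 0.091
```

Run:
```python
from h import *
import cv2
for n in ("wrist",): cv2.imwrite(f"pics/{n}11.png",cam(n)["image"][:,:,::-1])
s=st();d=np.array(s["tcp_pos"])-CO;print(d@CU,d@CY,d[2]); print(np.array(s["moment"]))
```

```text
10.6667 [0.4654 0.2668 0.1967] [ 51.0463  18.7723 -13.8267   7.5676 -67.0811  32.906 ] F [-0.5243  0.797  -5.5967] 0.08949990879475184
-0.00021732036837168793 -0.0004596100083997035 0.196674296533631
[ 0.8532 -0.0625 -0.0187]
```

View pics/wrist11.png

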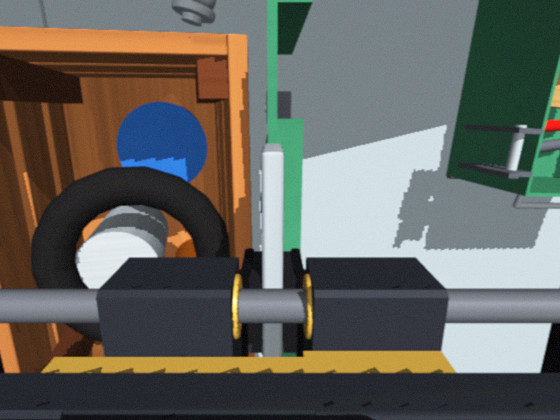

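>>> {"fn": "step_arm", "kwargs": {
  "moves": [
    [[0, 0, 0, 0, 0.2, -0.1, 0], [0, 0, 0, 0, 0.4, -0.2, 0], [0, 0, 0, 0, 0.6, -0.3, 0], [0, 0, 0, 0, 0.7, -0.4, 0], [0, 0, 0, 0, 0.8, -0.5, 0]]
  ]
}}

```text
time_s: 11.08
tcp_pos: [0.4655, 0.2692, 0.1879]
ee_rot: [[-0.999, -0.009, -0.043], [0.044, -0.205, -0.978], [0.0, -0.979, 0.205]]
wrist_force: [-0.3, 0.1, -4.5]
gripper_width: 0.086
```

Run:
```python
from h import *
import cv2
c=cam("side")
s=st();d=np.array(s["tcp_pos"])-CO;print(d@CU,d@CY,d[2]); print(np.array(s["moment"]))
cv2.imwrite("pics/side12c.png",cv2.resize(c["image"][110:260,150:320,::-1],None,fx=4,fy=4,interpolation=cv2.INTER_CUBIC))
```

```text
11.1333 [0.4655 0.2694 0.1877] [ 51.2193  19.408  -14.3021   7.6054 -66.0546  32.5841] F [ 0.025   0.022  -3.9226] 0.08595601168218318
0.002395308469229461 -0.0003637230672812405 0.18769299824315763
[ 0.811  -0.0355 -0.0183]
```

View pics/side12c.png

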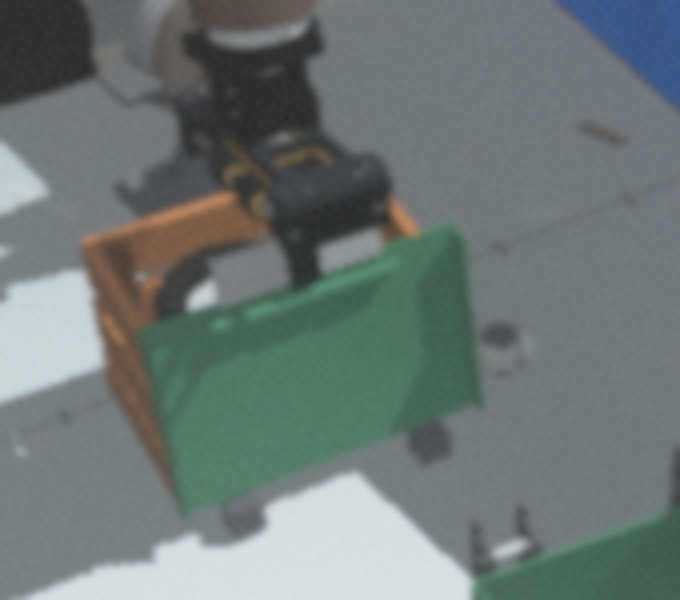

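>>> {"fn": "step_arm", "kwargs": {
  "moves": [
    [[0, 0, 0, 0, 0, -0.1, 0], [0, 0, 0, 0, 0, -0.2, 0], [0, 0, 0, 0, -0.1, -0.3, 0], [0, 0, 0, 0, -0.1, -0.4, 0], [0, 0, 0, 0, -0.1, -0.4, 0]]
  ]
}}

```text
time_s: 11.55
tcp_pos: [0.4658, 0.2736, 0.1884]
ee_rot: [[-0.999, -0.009, -0.043], [0.043, -0.204, -0.978], [-0.0, -0.979, 0.204]]
wrist_force: [0.5, -0.4, -4.5]
gripper_width: 0.086
```

Run:
```python
from h import *
s=st();d=np.array(s["tcp_pos"])-CO;print(d@CU,d@CY,d[2]); print(np.array(s["moment"]))
```

```text
11.55 [0.4658 0.2736 0.1884] [ 51.4812  19.6098 -13.8737   7.5637 -66.281   32.3884] F [ 0.5052 -0.367  -4.5114] 0.0864955614003601
0.0066733898579434195 -0.0004969398851858665 0.188355099040387
[ 0.7796 -0.0478 -0.004 ]
```

>>> {"fn": "step_arm", "kwargs": {
  "moves": [
    [[0, 0, 0, 0, 0.05, 0, 0], [0, 0, 0, 0, 0.1, 0, 0], [0, 0, 0, 0, 0.15, 0, 0], [0, 0, 0, 0, 0.2, 0, 0], [0, 0, 0, 0, 0.25, 0, 0]]
  ]
}}

```text
time_s: 11.97
tcp_pos: [0.4663, 0.2734, 0.1871]
ee_rot: [[-0.999, -0.007, -0.043], [0.043, -0.203, -0.978], [-0.002, -0.979, 0.204]]
wrist_force: [-1.4, 1.2, 3.8]
gripper_width: 0.09
```

Run:
```python
from h import *
s=st();d=np.array(s["tcp_pos"])-CO;print(d@CU,d@CY,d[2]); print(np.array(s["moment"]))
```

```text
11.9667 [0.4663 0.2734 0.1871] [ 51.4444  19.6463 -14.0386   7.6386 -65.9825  32.3656] F [-1.417   1.1617  3.825 ] 0.09032721369653428
0.006417635687415202 -0.0010086839196176366 0.18707518920044527
[ 0.5401  0.5243 -0.0868]
```

>>> {"fn": "step_arm", "kwargs": {
  "moves": [
    [[0.004, 0, 0, 0, -0.05, -0.07, 0], [0.007, 0, 0, 0, -0.05, -0.13, 0], [0.01, 0, 0, 0, -0.05, -0.2, 0], [0.014, 0, 0, 0, -0.05, -0.26, 0], [0.0175, 0, 0, 0, -0.05, -0.33, 0]]
  ]
}}

```text
time_s: 12.38
tcp_pos: [0.4659, 0.2749, 0.1862]
ee_rot: [[-0.999, -0.01, -0.042], [0.044, -0.225, -0.973], [0.0, -0.974, 0.225]]
wrist_force: [2.0, -5.2, 5.2]
gripper_width: 0.088
```

Run:
```python
from h import *
import cv2
for n in ("wrist","side"): cv2.imwrite(f"pics/{n}13.png",cam(n)["image"][:,:,::-1])
s=st();d=np.array(s["tcp_pos"])-CO;print(d@CU,d@CY,d[2]); print(np.array(s["moment"]))
```

```text
12.4833 [0.466  0.2748 0.1862] [ 51.8855  20.2332 -13.7031   8.2062 -66.9442  31.6791] F [ 1.8985 -5.4201  4.0865] 0.09057994420182792
0.007862751642223562 -0.0006107280962195132 0.18624554258953213
[-1.4884 -0.3142  0.2487]
```

View pics/wrist13.png

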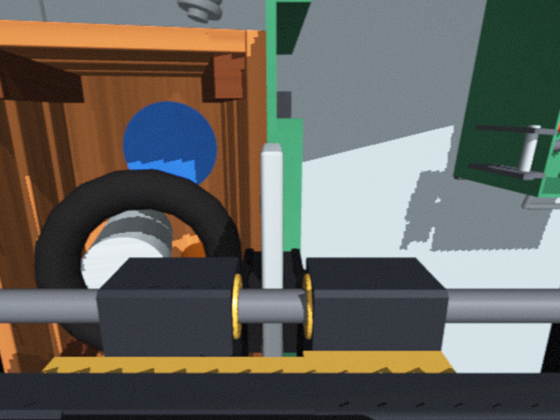

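>>> {"fn": "step_arm", "kwargs": {
  "moves": [
    [[-0.003, 0, 0, 0, 0, 0.03, 0], [-0.005, 0, 0, 0, 0, 0.05, 0], [-0.005, 0, 0, 0, 0, 0.05, 0], [-0.005, 0, 0, 0, 0, 0.05, 0], [-0.005, 0, 0, 0, 0, 0.05, 0]]
  ]
}}

```text
time_s: 12.9
tcp_pos: [0.4659, 0.2748, 0.1862]
ee_rot: [[-0.999, -0.009, -0.043], [0.044, -0.219, -0.975], [-0.0, -0.976, 0.219]]
wrist_force: [1.9, -5.8, 5.4]
gripper_width: 0.089
```

Run:
```python
from h import *
s=st();d=np.array(s["tcp_pos"])-CO;print(d@CU,d@CY,d[2]); print(np.array(s["moment"]))
```

```text
12.9 [0.4659 0.2748 0.1862] [ 51.7842  20.0963 -13.7821   8.0168 -66.6637  31.8546] F [ 1.9282 -5.8017  5.3609] 0.08915071740404337
0.007826019209010857 -0.0005797633446307421 0.1862107237784128
[-1.7299 -0.3987  0.2993]
```

>>> {"fn": "step_arm", "kwargs": {
  "moves": [
    [[0, 0, 0, 0, 0, 0, 9], [0, 0, 0, 0, 0, 0, 11], [0, 0, 0, 0, 0, 0, 13], [0, 0, 0, 0, 0, 0, 16], [0, 0, 0, 0, 0, 0, 20]]
  ]
}}

```text
time_s: 13.32
tcp_pos: [0.4656, 0.2767, 0.1849]
ee_rot: [[-0.999, -0.01, -0.043], [0.044, -0.214, -0.976], [0.0, -0.977, 0.215]]
wrist_force: [-0.5, 0.6, -0.3]
gripper_width: 0.165
```

Run:
```python
from h import *
import cv2
for n in ("wrist","side"): cv2.imwrite(f"pics/{n}14.png",cam(n)["image"][:,:,::-1])
a=cv2.imread("pics/side14.png");cv2.imwrite("pics/side14c.png",cv2.resize(a[110:260,150:320],None,fx=4,fy=4,interpolation=cv2.INTER_CUBIC))
s=st();d=np.array(s["tcp_pos"])-CO;print(d@CU,d@CY,d[2]); print(np.array(s["moment"]))
```

```text
13.4167 [0.4655 0.2765 0.185 ] [ 51.8541  20.1592 -13.7743   7.8505 -66.4467  31.8439] F [-0.0238  0.0898 -1.0878] 0.1858770798232534
0.009543941201465523 -9.965983661909467e-05 0.18502085206612304
[ 0.4229 -0.0785 -0.002 ]
```

View pics/wrist14.png

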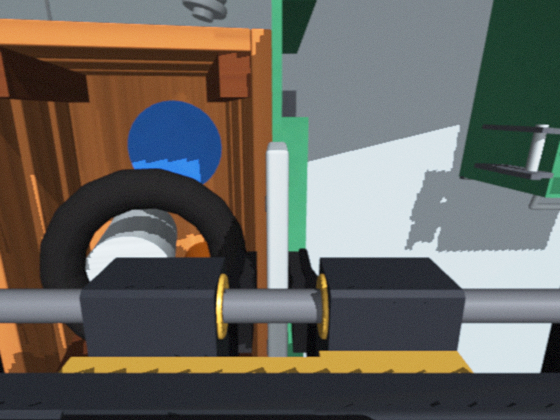

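View pics/side14c.png

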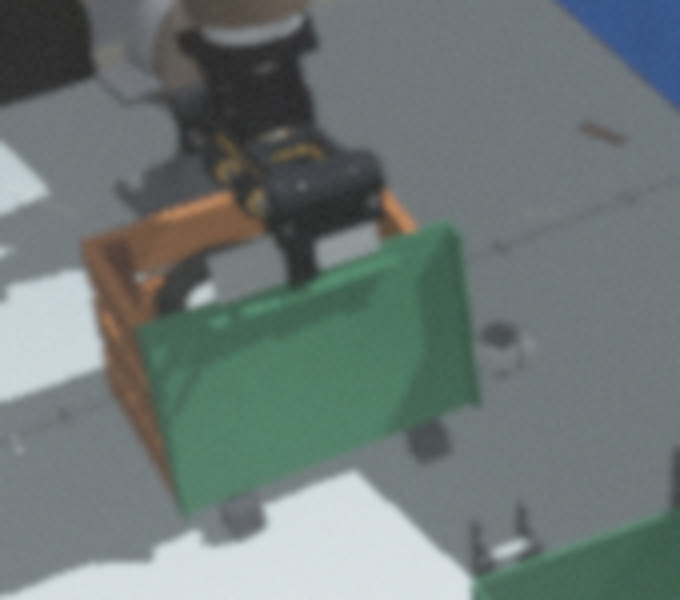

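>>> {"fn": "step_arm", "kwargs": {
  "moves": [
    [[0, 0, 0, 0, 0, 0, 25], [0, 0, 0, 0, 0, 0, 30], [0, 0, 0, 0, 0, 0, 32], [0, 0, 0, 0, 0, 0, 32], [0, 0, 0, 0, -0.3, 0, 32]]
  ]
}}

```text
time_s: 13.83
tcp_pos: [0.4655, 0.2762, 0.1882]
ee_rot: [[-0.999, -0.011, -0.043], [0.044, -0.217, -0.975], [0.001, -0.976, 0.218]]
wrist_force: [0.4, 0.8, 0.0]
gripper_width: 0.313
```

>>> {"fn": "step_arm", "kwargs": {
  "moves": [
    [[0, 0, 0, 0, -0.8, 0, 32], [0, 0, 0, 0, -1.8, 0, 32], [0, 0, 0, 0, -3, 0, 32], [0, 0, 0, 0, -4.5, 0, 32], [0, 0, 0, 0, -6, 0, 32]]
  ]
}}

```text
time_s: 14.25
tcp_pos: [0.4666, 0.2898, 0.2489]
ee_rot: [[-0.999, -0.009, -0.043], [0.044, -0.216, -0.975], [-0.001, -0.976, 0.216]]
wrist_force: [-0.5, -0.5, 0.3]
gripper_width: 0.326
```

Run:
```python
from h import *
import cv2
for n in ("wrist","side"): cv2.imwrite(f"pics/{n}15.png",cam(n)["image"][:,:,::-1])
s=st();print(np.array(s["moment"]))
```

```text
14.35 [0.4678 0.2911 0.2508] [ 52.6698  17.9473  -6.8941   7.4379 -75.1795  32.3073] F [ 0.621   0.8439 -0.0011] 0.3208860891842007
[ 0.4804 -0.0833  0.0791]
```

View pics/wrist15.png

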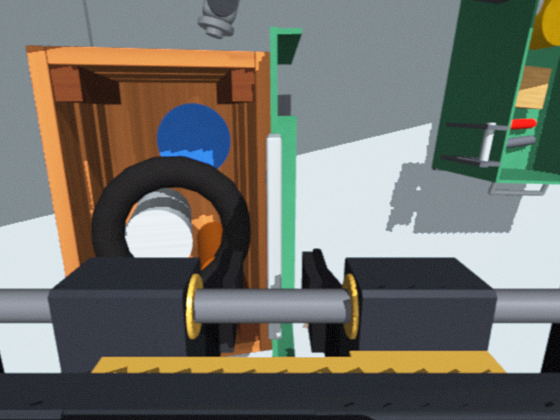

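Lid stands by itself. Withdraw further and check.

>>> {"fn": "step_arm", "kwargs": {
  "moves": [
    [[0, 0, 0, 0, -2, 0, 32], [0, 0, 0, 0, -5, 0, 32], [0, 0, 0, 0, -8, -1, 32], [0, 0, 0, 0, -11, -2, 32], [0, 0, 0, 0, -13, -3, 32]]
  ]
}}

```text
time_s: 14.77
tcp_pos: [0.4693, 0.3476, 0.3707]
ee_rot: [[-0.999, -0.007, -0.043], [0.044, -0.214, -0.976], [-0.003, -0.977, 0.214]]
wrist_force: [0.3, -0.2, 0.2]
gripper_width: 0.316
```

>>> {"fn": "step_arm", "kwargs": {
  "moves": [
    [[0, 0, 0, 3, 0, -2, 32], [0, 0, 0, 6, 0, -4, 32], [0, 0, 0, 9, 0, -6, 32], [0, 0, 0, 12, 0, -8, 32], [0, 0, 0, 14, 0, -9, 32]]
  ]
}}

```text
time_s: 15.18
tcp_pos: [0.3304, 0.4421, 0.347]
ee_rot: [[-0.999, -0.01, -0.041], [0.042, -0.217, -0.975], [0.001, -0.976, 0.217]]
wrist_force: [-0.1, 0.1, -0.6]
gripper_width: 0.322
```

Run:
```python
from h import *
import cv2
for n in ("wrist","side","top"): cv2.imwrite(f"pics/{n}16.png",cam(n)["image"][:,:,::-1])
a=cv2.imread("pics/side16.png");cv2.imwrite("pics/side16c.png",cv2.resize(a[130:260,150:320],None,fx=4,fy=4,interpolation=cv2.INTER_CUBIC))
s=st()
```

```text
15.3333 [0.3316 0.4414 0.3477] [ 71.7833  17.2714   7.2765   3.3925 -92.1049  15.6453] F [ 0.8059 -0.6036 -0.3832] 0.32308098124707035
```

View pics/wrist16.png

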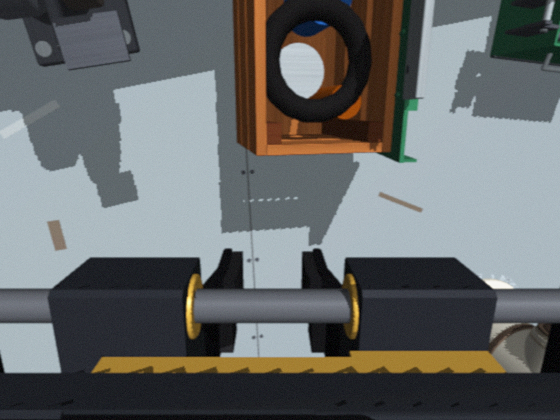

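View pics/side16c.png

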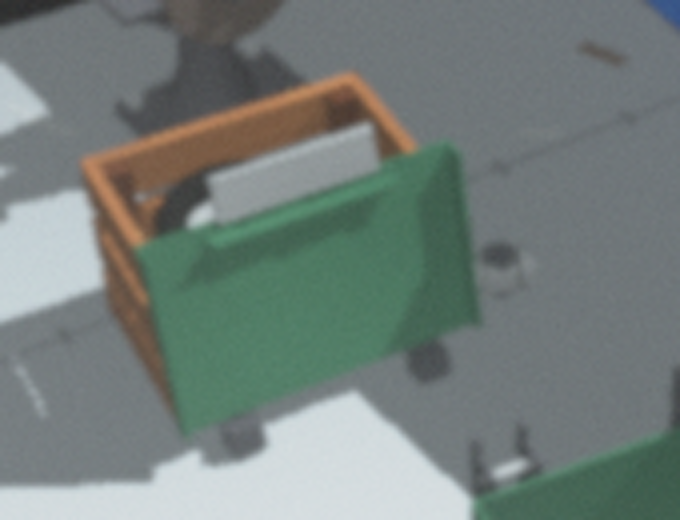

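View pics/top16.png

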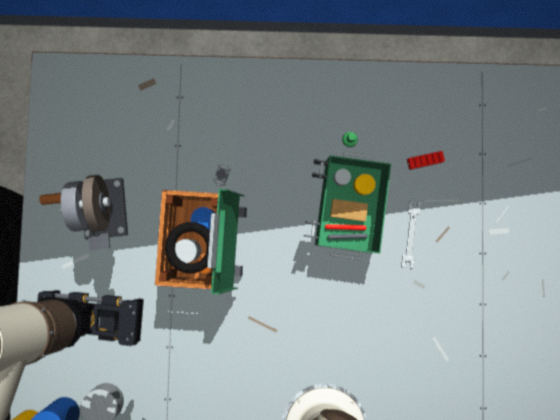

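>>> {"fn": "step_arm", "kwargs": {
  "moves": [
    [[0, 0, 0, 0, 0, 0, 32], [0, 0, 0, 0, 0, 0, 32], [0, 0, 0, 0, 0, 0, 32], [0, 0, 0, 0, 0, 0, 32], [0, 0, 0, 0, 0, 0, 32]]
  ]
}}

```text
time_s: 15.75
tcp_pos: [0.3335, 0.4403, 0.3481]
ee_rot: [[-0.999, -0.01, -0.044], [0.045, -0.217, -0.975], [-0.0, -0.976, 0.217]]
wrist_force: [0.1, 0.7, 0.1]
gripper_width: 0.321
```

Run:
```python
from h import *
import cv2
for n in ("top","side"):
    a=cam(n)["image"].astype(int); b=cv2.imread(f"pics/{n}16.png")[:,:,::-1].astype(int)
    m=(abs(a-b).sum(2)>60).astype(np.uint8); print(n,m.sum(), m[150:400,150:480].sum() if n=="top" else m[130:400,150:450].sum())
    b0=cv2.imread(f"pics/{n}0.png")[:,:,::-1].astype(int); 
    if n=="top":
        d=(abs(a-b0).sum(2)>90)
        for k,(u0,u1,v0,v1) in dict(stop=(338,362,125,150),pedal=(402,450,145,175),span=(398,422,195,275),clamp=(212,234,160,188)).items(): print(k,d[v0:v1,u0:u1].sum())
r_=a
print(r.finish_job())
```

```text
top 2157 0
stop 0
pedal 0
span 68
clamp 0
side 1192 0
the job is handed in; nothing more can be done
None
```

The lid is off the tool box and leaning against the front of the crate. It stands on its hinge hooks with its outer face on the crate's top edge, tilted about 12.5°. I released it, backed the arm well clear and handed the job in at about 16 s.

- **How it went:** I lifted the tab with one finger, gripped it, and swung the lid upright around its hinges. I then raised it about 70 mm straight up off the pins, carried it across and set it down. The lid never fell or dropped. The wrist force in the readings I took stayed under about 8 N.
- **Lid at rest:** The last pictures show it roughly centred and parallel to the crate, judged by eye rather than measured. Two sets of top and side pictures about 0.4 s apart showed no change around the lid, the box or the loose parts.
- **Stopper, pedal block and clamp:** A comparison with the first top picture shows no change at any of the three.
- **Spanner:** This check did not come out clean: 68 pixels changed in its window. That window also covers where the lid's tab used to be, which probably explains it. By eye the spanner lies where it did, and the gripper was never near it. I did not check this further before handing in.

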